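# Clamp the cutter tin and unnest the cutters

### The job

Stand the tin with its nest of clay cutters in the ratchet clamp on the desk, long side along the clamp, and pump the trigger until the tin is firmly gripped. With the tin held, lift the cutters out, the smallest first and the largest last, and stand them upright, apart from one another, on the cork mat; only then press the release so that the jaw springs fully open, and stand the empty tin upright on the mat too, clear of the cutters. Leave the tape roll and the bench block where they are.

Things in the scene. Friction and masses are not known exactly. Their poses are not given: they have to be found in the camera images.
- clamp: Grey bench ratchet clamp with black housing, fixed to the desk. Origin on the desk, z up; its axis is local y. Along y from + to -: fixed jaw, bed, sprung pad on the moving jaw, housing (48 mm wide, y -97 to -207 mm, top z 47 mm) carrying release button and trigger. Each full trigger stroke moves the jaw one 8 mm tooth to +y, where it holds; pressing the release lets it spring fully open.
- bed (a point): Middle of the bed between the open jaws, at clamp y +11 mm, on the bed plate (z 6 mm, 90 mm wide, no side walls). Fixed jaw's face is 64 mm from it to +y, the open pad's face 64 mm to -y; jaws are 56 mm wide and 50 mm high. A tin centred here has 16 mm to spare at each end. The pad pushes the tin up to the fixed jaw as it closes.
- jaw (a joint): Moving jaw slide, m: 0 fully open, grows toward the fixed jaw up to 0.050. A spring of 4 to 7 N pulls it back when released.
- pad (a joint): How far the sprung pad on the moving jaw is pushed in, m: 0 free, at most 0.016; about 0.9 N per mm. Over 0.005 (about 4.5 N) with the trigger let go is a firm grip; one more tooth adds up to 8 mm.
- trigger (a joint): Trigger lever angle, rad: 0 up at rest (spring return), 0.5 fully pressed. Turns about the clamp's x axis through clamp point (0, -140, 75) mm; the lever points to -y, rising 0.3 rad above level at rest, 0.2 rad below level when pressed. A stroke must pass 0.42 rad to gain a tooth and be let up fully before the next; it takes 4 to 16 N.
- trigger_end (a point): Centre of the top of the black finger pad (28 mm wide in x, 40 mm long) near the free end of the trigger lever, 88 mm from its pivot; moves with the lever. About 108 mm above the desk at rest; a full stroke presses it about 43 mm straight down.
- release (a joint): Release button travel, m: 0 up, 0.008 fully down (spring return, about 4 to 10 N). Past 0.006 the jaw runs free and springs open in about half a second.
- release_top (a point): Centre of the top of the release button, a black mushroom knob of 28 mm diameter at clamp (0, -108) mm, 98 mm above the desk; pressed straight down.
- tin: Open aluminium tin, 60 mm (x) x 96 mm (y) x 47 mm high, walls and floor 3 mm. Origin in the middle of its underside, z up. Starts on the desk at the left, the cutters nested in it, standing on its floor and reaching at most 84 mm above its underside. Gripped across its 60 mm width by the upper part of its outer walls.
- mat: Flat cork mat fixed on the desk at the right, 250 mm (x) x 240 mm (y) x 4 mm. Origin in the middle of its underside, so its top is at local z 4 mm.
- tape_roll: Bystander: roll of tape lying flat, 96 mm across, 25 mm high, behind the clamp.
- bench_block: Bystander: square steel bench block 60 x 60 x 15 mm at the back left.
- cutter_a: Largest rectangular clay cutter: steel frame open at top and bottom, 50 mm (x) x 86 mm (y), 54 mm high, wall 2.5 mm, with a white rim round its top 7.5 mm, 53 mm wide in x, to grip it by. Origin in the middle of its underside, z up. May be absent. Nested, its rim stands at 57 mm above the tin's underside, 10 mm above the tin's own rim.
- cutter_b: Second largest rectangular clay cutter: steel frame open at top and bottom, 41 mm (x) x 77 mm (y), 63 mm high, wall 2.5 mm, with a white rim round its top 7.5 mm, 49 mm wide in x, to grip it by. Origin in the middle of its underside, z up. May be absent. Nested, its rim stands at 66 mm above the tin's underside, 9 mm above the next larger cutter's, and overhangs that one's opening, so it must come out before it.
- cutter_c: Third rectangular clay cutter: steel frame open at top and bottom, 32 mm (x) x 68 mm (y), 72 mm high, wall 2.5 mm, with a white rim round its top 7.5 mm, 40 mm wide in x, to grip it by. Origin in the middle of its underside, z up. May be absent. Nested, its rim stands at 75 mm above the tin's underside, 9 mm above the next larger cutter's, and overhangs that one's opening, so it must come out before it.
- cutter_d: Smallest rectangular clay cutter: steel frame open at top and bottom, 23 mm (x) x 59 mm (y), 81 mm high, wall 2.5 mm, with a white rim round its top 7.5 mm, 31 mm wide in x, to grip it by. Origin in the middle of its underside, z up. May be absent. Nested, its rim stands at 84 mm above the tin's underside, 9 mm above the next larger cutter's, and overhangs that one's opening, so it must come out before it.
Things that resemble listed ones, but are neither listed nor needed, are in the scene too. Leave any yellow look-alike of the cutter_b alone.

How it is judged:
By the outcome, as a careful person would: the job done as asked, in the order asked, and still so for the second after the job is handed in, with the robot touching nothing.
Of cutter_a, cutter_b, cutter_c, cutter_d only 2 to 4 are there at a start; the rules pass over those that are not, and their reading is None.
At some moment in a run one of tin, cutter_a may be knocked a few centimetres aside while the robot is not near it.
It also fails if it takes over 210 s, if anything falls off the work surface, if the arm or the gripper's body presses on something with over 40 N, if the wrist force passes 120 N, or if a joint passes its speed limit or range.

### The arm

A 6-joint arm with a two-finger parallel gripper is mounted at the origin on a cart in front of the work surface, level with it; the furniture and walls round the work are solid. World frame = base frame: x ahead of the robot, y to its left, z up, the work surface at z = 0. Lengths are in m, angles in rad, forces in N, time in s.
With the tool pointing down it reaches from about 0.3 to 0.775 m from the base axis. Payload 14.6 kg.
Tool frame: the origin (TCP) lies midway between the tips of the shut fingers; the grasp point (between the pads) lies 19 mm behind it (grasp_offset is the distance from the TCP to the grasp point, in m); z points along the fingers, y is the line along which they close (so a half turn about z gives the same grasp; the last joint's range is limited). The gripper opens to 94 mm and grips with 3 to 60 N. Pads are 16 mm wide; open, the fingers measure 119 mm over their backs; the gripper's body (75 mm by 177 mm) begins 78 mm behind the grasp point.
Start: joints at [1.136, 0.3, 1.521, -0, 1.321, -0.067], TCP at [0.198, 0.513, 0.205] pointing down, gripper open.
Joint ranges: [-3.03, 3.03], [-0.79, 2.21], [0.23, 2.52], [-1.04, 4.18], [0, 3.07], [-2.55, 2.55]. Speed limits (rad/s): [2.22, 2.22, 2.57, 3.14, 3.14, 3.14].

### API

Orientations are given as [roll, pitch, yaw] about the fixed x, y, z axes, in that order (R = Rz(yaw) Ry(pitch) Rx(roll)).
In Python, from station import * gives the robot as it stands. The module is installed in compiled form; this text tells all that it offers.
- The arm moves only by the tool send_rows, never from a script. Its argument "rows" is a list of rows, each an object of numbers: "dx", "dy", "dz": the shift along the tool's x, y, z in mm; "roll": the turn about the tool's z in degrees; "jaw": the closure, from -1 (fully open) to 1 (shut). In form: [{"dx": .., "dy": .., "dz": .., "roll": .., "jaw": ..}, ...]. A call has 1 to 12 rows; each row shifts and turns the commanded pose from where the row before left it, along the tool's axes as they then stand; what a row does not reach is not made up. A row lasts 1/12 s, in which the tool goes at most 41.7 mm and 7.16 degrees, less where a joint would pass 70% of its speed; a pose out of reach is approached as far as the arm can. A call is refused whole if a number of a shift passes 41.7 or a number of a turn 7.16, either way. A call with a gripper value outside its range is refused whole. The fingers move at their own pace and stop on an object; "force" is the grip in N (left out, the last holds). Time passes only in rows, so rows that do not move let the fingers close. It gives the time, the measured TCP pose, the force, the opening and the grip force at its end, in the units of the state.
- get_obs(): the state, without advancing time (a new reading comes with each control period).
- camera(name): name is "side" or "top"; returns a dict with "frame" (420x560x3 uint8, red, green, blue), "z_map" (420x560 float32, m along the optical axis (not along the pixel's ray), 0 where there is no reading), "camera_matrix" (3x3 intrinsics, pixels), "rvec" (rotation vector, rad) and "tvec" (3), from world to camera coordinates, as OpenCV has them. Camera axes: x right, y down, z forward; pixel columns grow to the right and rows downward; lengths in m; the calibration is good to about 2 mm. A picture is of the moment at which its call begins.
- hand_in(): hands the job in; it is judged then, once.
The state is a dict: "time_s": time; "qpos": joint angles; "joint_vel": joint speeds; "tau": joint torques, N m; "ee_pos": TCP position; "eef_rot": TCP orientation; "force": force on the tool from outside, world axes, zero at the start; "moment": the same for the moment, N m; "grip_width": finger opening in m; "grip_force": force on a finger pad.
Only numpy, scipy, OpenCV 4.12 (cv2) and the standard library are available. Lean on these libraries where they do the work, as an engineer would, in place of code of your own. Each camera call takes 0.05 s, during which the arm holds its last target. There are 200 camera calls.

## Working session

There is one attempt and no reset: what is moved stays moved. The work goes in short steps, Python scripts to look and compute and a tool call to move; the robot and the scene stay as the last step left them, time stands still between calls to the robot, and variables do not carry over. Pictures are saved under pics/ and viewed, at most 14 in all, crops included, and the job is handed in when it is done.

Besides the shell and the picture viewer there is one more tool, called as name(argument=value, ...) on one line, values as JSON. send_rows: Moves the arm, as the interface text tells. Its arguments: {"type":"object","properties":{"rows":{"type":"array"},"force":{"type":"number"}},"required":["rows"]}

```bash
mkdir -p pics; cat > h.py <<'E'
from station import *
import numpy as np, cv2
def shot(n,f=None):
    c=camera(n)
    if f: cv2.imwrite('pics/'+f,c['frame'][...,::-1])
    return c
def cloud(c):
    K=np.array(c['camera_matrix']);R=cv2.Rodrigues(np.array(c['rvec'],float))[0];t=np.array(c['tvec'],float).ravel()
    z=c['z_map'];v,u=np.mgrid[:z.shape[0],:z.shape[1]]
    P=np.stack([(u-K[0,2])/K[0,0]*z,(v-K[1,2])/K[1,1]*z,z],-1)
    W=(P-t)@R
    W[z<=0]=np.nan
    return W
E
python3 - <<'E'
from h import *
o=get_obs();print(o)
for n in('side','top'):
    c=shot(n,n+'0.png');W=cloud(c);np.save(n+'0.npy',W);print(n,c['camera_matrix'],c['rvec'],c['tvec'])
E
```

```text
{'time_s': 0.0, 'qpos': array([ 1.13640094e+00,  3.00470487e-01,  1.52160556e+00, -1.62969787e-05,
        1.32068859e+00, -6.65880699e-02]), 'joint_vel': array([ 0.00225642,  0.00115312, -0.00063317, -0.00080006, -0.00116187,
       -0.00069607]), 'tau': array([ 1.19533186e-03, -5.31805408e+01, -3.52741063e+01,  7.09229009e-02,
        2.42983690e-02, -1.23315979e-05]), 'ee_pos': array([0.19765009, 0.5129686 , 0.20487631]), 'eef_rot': array([-3.14042221e+00, -6.22325967e-05,  2.77378934e+00]), 'force': array([ 0.2958971 , -0.38387096, -0.29320835]), 'moment': array([-0.02900395, -0.00179516, -0.00862605]), 'grip_force': 0.0, 'grip_width': 0.09370391321029886}
side [[445.59713359   0.         273.18211604]
 [  0.         445.59713359 208.84951295]
 [  0.           0.           1.        ]] [ 0.7404977  -2.28880449  1.47904323] [0.49650861 0.1968096  1.37011078]
top [[398.04305067   0.         282.6223983 ]
 [  0.         398.04305067 214.34702028]
 [  0.           0.           1.        ]] [ 2.15417528 -2.20829603  0.10172762] [0.1294221  0.52224178 1.14493745]
```

View pics/top0.png

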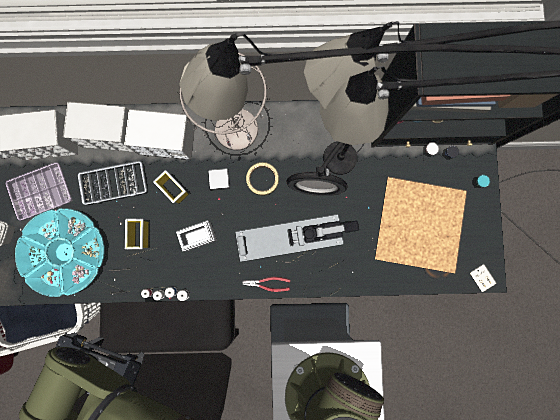

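View pics/side0.png

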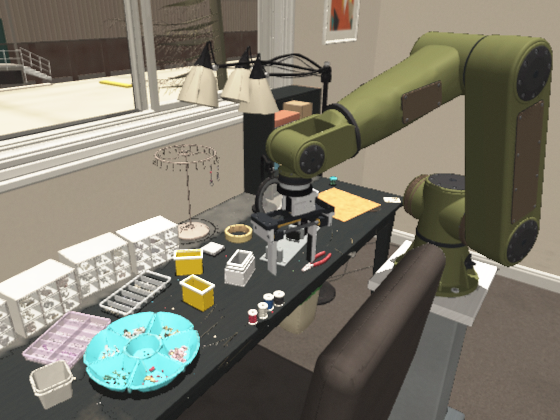

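```bash
python3 - <<'E'
from h import *
W=np.load('top0.npy')
for n,(u,v) in dict(tinc=(196,236),mat=(420,225),desk=(200,270),magn=(318,182),magn2=(300,180),lamp=(215,80),lamp2=(350,100),lamp3=(345,60),hous=(310,233),trig=(345,228),shelf=(430,145),pend=(130,235),tape=(250,180),blk=(219,179),wire=(236,130),yel=(137,235), mug=(340,155),bar=(300,57),m3=(335,165)).items(): print(n,W[v,u].round(3))
I=cv2.imread('pics/top0.png')
def rect(m,n):
    P=W[m][:,:2];P=P[~np.isnan(P).any(1)]
    r=cv2.minAreaRect(P.astype(np.float32)*1000);print(n,len(P),r)
x0,x1,y0,y1=170,225,215,260
s=np.zeros(W.shape[:2],bool);s[y0:y1,x0:x1]=1
for a,b in((.035,.05),(.051,.06),(.061,.069),(.07,.078),(.079,.09),(.01,.1)): rect(s&(W[...,2]>a)&(W[...,2]<b),('tin',a))
s=np.zeros(W.shape[:2],bool);s[165:285,365:480]=1
h=cv2.cvtColor(I,cv2.COLOR_BGR2HSV);rect(s&(h[...,1]>90)&(h[...,2]>120)&(W[...,2]<.02)&(W[...,2]>-.01),'mat')
s=np.zeros(W.shape[:2],bool);s[210:268,228:365]=1
rect(s&(W[...,2]>.003)&(W[...,2]<.15),'clamp')
rect(s&(W[...,2]>.003)&(W[...,2]<.012),'bed')
for a,b in((.04,.06),(.06,.09),(.09,.12)):
  rect(s&(W[...,2]>a)&(W[...,2]<b),('clamp',a))
cv2.imwrite('pics/c1.png',np.hstack([cv2.resize(I[205:270,165:365],None,fx=4,fy=4,interpolation=cv2.INTER_CUBIC)]))
Z=W[...,2];print(np.nanmax(Z[150:205,285:350]))
E
```

```text
tinc [0.469 0.374 0.003]
mat [ 0.485 -0.292  0.003]
desk [0.369 0.363 0.003]
magn [0.602 0.02  0.124]
magn2 [0.604 0.07  0.148]
lamp [0.701 0.225 0.559]
lamp2 [ 0.679 -0.001  0.514]
lamp3 [0.741 0.009 0.535]
hous [0.466 0.044 0.099]
trig [ 0.477 -0.052  0.1  ]
shelf [ 0.72  -0.325  0.031]
pend [0.475 0.556 0.039]
tape [0.633 0.212 0.   ]
blk [0.636 0.303 0.015]
wire [0.698 0.22  0.294]
yel [0.476 0.549 0.001]
mug [ 0.694 -0.055  0.041]
bar [0.732 0.087 0.567]
m3 [ 0.669 -0.043  0.021]
('tin', 0.035) 142 ((468.12841796875, 368.7434387207031), (60.285587310791016, 96.43885803222656), 17.54114532470703)
('tin', 0.051) 83 ((467.77386474609375, 368.47686767578125), (56.50408935546875, 91.75528717041016), 16.526443481445312)
('tin', 0.061) 196 ((468.641845703125, 368.7055358886719), (49.48201370239258, 85.2510986328125), 17.932437896728516)
('tin', 0.07) 6 ((475.7335510253906, 368.1078186035156), (74.30155944824219, 40.44303512573242), 61.0085334777832)
('tin', 0.079) 0 ((0.0, 0.0), (0.0, 0.0), 0.0)
('tin', 0.01) 548 ((468.2073669433594, 368.614013671875), (60.26051330566406, 96.80351257324219), 17.609825134277344)
mat 6550 ((484.5959167480469, -273.2472839355469), (285.880615234375, 267.40899658203125), 78.39920806884766)
clamp 3337 ((454.60986328125, 77.62368774414062), (402.12237548828125, 168.7512664794922), 88.5815658569336)
bed 2164 ((454.60986328125, 77.62368774414062), (402.12237548828125, 168.7512664794922), 88.5815658569336)
('clamp', 0.04) 597 ((457.4161682128906, 98.02967834472656), (55.86043167114258, 299.3439025878906), 8.14759349822998)
('clamp', 0.06) 184 ((469.73541259765625, 3.6321334838867188), (60.254886627197266, 41.69955062866211), 88.74026489257812)
('clamp', 0.09) 307 ((473.697021484375, -12.968467712402344), (27.65386199951172, 147.9771270751953), 7.987290382385254)
0.2433376537643862
```

View pics/c1.png

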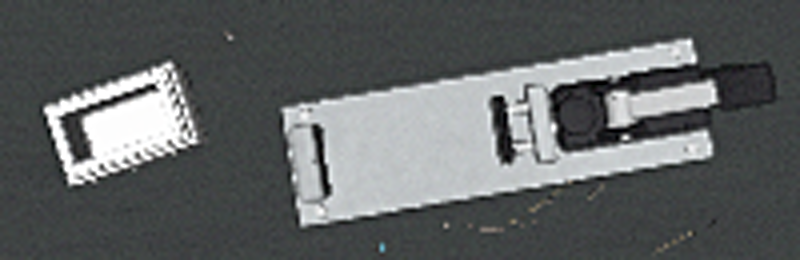

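```bash
python3 - <<'E'
from h import *
W=np.load('top0.npy');I=cv2.imread('pics/top0.png')
h=cv2.cvtColor(I,cv2.COLOR_BGR2HSV)
m=np.zeros(W.shape[:2],bool);m[165:285,365:480]=1
mm=(m&(h[...,1]>80)&(h[...,2]>120)).astype(np.uint8)
mm=cv2.morphologyEx(mm,cv2.MORPH_OPEN,np.ones((7,7)))
ys,xs=np.where(mm>0);P=W[ys,xs];print('mat',cv2.minAreaRect((P[:,:2]*1000).astype(np.float32)),np.median(P[:,2]))
X,Y,Z=W[...,0],W[...,1],W[...,2]
s=np.zeros(W.shape[:2],bool);s[145:205,280:355]=1
q=s&(Z>.1);print('magn',np.nanmin(X[q]),np.nanmin(Y[q]),np.nanmax(Y[q]),np.nanmax(Z[q]))
q=(Z>.2)&(X>.2)&(X<.75)&(Y<.3)&(Y>-.45);print('high minx',np.nanmin(X[q]),[ (round(a,2),np.round(np.nanmin(Z[q&(X<a+.03)&(X>a)]),2)) for a in np.arange(.5,.74,.03) if (q&(X<a+.03)&(X>a)).any()])
a=np.radians(8.07);R=np.array([[np.cos(a),-np.sin(a)],[np.sin(a),np.cos(a)]])
s=np.zeros(W.shape[:2],bool);s[205:268,228:365]=1
o=np.array([.4493,.1549])
L=(W[...,:2]-o)@R
def sh(n,q):
    p=L[q]*1000;print(n,len(p),p.min(0).round(1),p.max(0).round(1),p.mean(0).round(1))
sh('jaws',s&(Z>.048)&(Z<.06))
for k in range(-220,100,10):
    q=s&(L[...,1]*1000>=k)&(L[...,1]*1000<k+10)&(Z>.02)
    if q.any(): print(k,(L[q][:,0].min()*1000).round(),(L[q][:,0].max()*1000).round(),(Z[q].min()*1000).round(),(Z[q].max()*1000).round())
sh('fixed',s&(Z>.04)&(Z<.065)&(L[...,1]>.05))
sh('padjaw',s&(Z>.04)&(Z<.065)&(L[...,1]<.0)&(L[...,1]>-.085))
sh('btn',s&(Z>.095)&(Z<.105)&(L[...,1]>-.125))
sh('trig',s&(Z>.09)&(L[...,1]<-.2))
sh('bed',s&(Z>.003)&(Z<.01)&(L[...,1]>-.04)&(abs(L[...,0])<.05)&(L[...,1]<.11))
E
```

```text
mat ((nan, nan), (0.0, 0.0), 0.0) nan
magn 0.5808885349778411 -0.06940864812767038 0.10563103045991337 0.24481823890327795
high minx 0.6039938269474018 [(np.float64(0.59), np.float64(0.2)), (np.float64(0.62), np.float64(0.22)), (np.float64(0.65), np.float64(0.23)), (np.float64(0.68), np.float64(0.21)), (np.float64(0.71), np.float64(0.2))]
jaws 216 [ -26.9 -200.8] [27.4 91.4] [  0.3 -41.3]
-220 -13.0 14.0 99.0 109.0
-210 -21.0 23.0 42.0 106.0
-200 -23.0 24.0 39.0 101.0
-190 -24.0 23.0 31.0 97.0
-180 -23.0 24.0 41.0 96.0
-170 -24.0 24.0 41.0 91.0
-160 -22.0 22.0 41.0 89.0
-150 -24.0 24.0 44.0 89.0
-140 -24.0 23.0 40.0 88.0
-130 -23.0 24.0 42.0 99.0
-120 -24.0 23.0 40.0 103.0
-110 -23.0 24.0 41.0 102.0
-100 -26.0 26.0 23.0 100.0
-90 -28.0 28.0 34.0 56.0
-80 -17.0 23.0 27.0 47.0
-70 -24.0 23.0 30.0 52.0
-60 -23.0 24.0 22.0 49.0
70 -27.0 26.0 23.0 53.0
80 -28.0 28.0 42.0 55.0
90 -27.0 25.0 44.0 52.0
fixed 132 [-28.1  72.9] [27.5 92.2] [-0.6 82.3]
padjaw 97 [-26.9 -84.9] [ 28. -54.] [  0.1 -68. ]
btn 75 [ -12.6 -121.2] [ 12.8 -95.8] [   0.2 -108.6]
trig 166 [ -13.3 -243.6] [  14.3 -200.4] [   0.3 -222. ]
bed 1129 [-49.9 -39.6] [ 48.2 109.5] [-0.6 22.7]
```

```bash
cat >> h.py <<'E'
CO=np.array([.4493,.1549]);CA=8.07
def C(x,y):
    a=np.radians(CA);return CO+np.array([np.cos(a)*x-np.sin(a)*y,np.sin(a)*x+np.cos(a)*y])/1000
def to(p,z,yaw,frm=None):
    "moves (mm,deg) in tool axes after the roll; frm = (p,z,yaw) chain"
    if frm is None:
        o=get_obs();e=o['ee_pos'];frm=(e[:2],e[2],np.degrees(o['eef_rot'][2]))
    roll=(frm[2]-yaw+90)%180-90
    y=np.radians(frm[2]-roll);d=(np.array(p)-frm[0])*1000
    print('roll %.1f dx %.1f dy %.1f dz %.1f'%(roll,d@[np.cos(y),np.sin(y)],d@[np.sin(y),-np.cos(y)],(frm[1]-z)*1000))
    return (np.array(p),z,frm[2]-roll)
E
python3 - <<'E'
from h import *
f=to((.468,.3687),.15,107.6); f=to((.468,.3687),.018,107.6,f)
W=np.load('top0.npy');I=cv2.imread('pics/top0.png')
h=cv2.cvtColor(I,cv2.COLOR_BGR2HSV)
m=np.zeros(W.shape[:2],bool);m[165:285,365:480]=1
mm=(m&(h[...,1]>80)&(h[...,2]>120)&(abs(W[...,2])<.02)).astype(np.uint8)
mm=cv2.morphologyEx(mm,cv2.MORPH_OPEN,np.ones((7,7)))
P=W[mm>0];print('mat',cv2.minAreaRect((P[:,:2]*1000).astype(np.float32)),np.median(P[:,2]))
E
```

```text
roll 51.3 dx -219.3 dy 214.0 dz 55.0
roll 0.0 dx 0.0 dy 0.0 dz 132.0
mat ((487.7953796386719, -295.3840637207031), (242.96290588378906, 252.75457763671875), 78.1585464477539) 0.0038070643376705423
```

send_rows(rows=[{"roll":6.4,"jaw":-1},{"roll":6.4,"jaw":-1},{"roll":6.4,"jaw":-1},{"roll":6.4,"jaw":-1},{"roll":6.4,"jaw":-1},{"roll":6.4,"jaw":-1},{"roll":6.4,"jaw":-1},{"roll":6.5,"jaw":-1},{"dx":-10,"dy":10,"jaw":-1},{"dx":-20,"dy":20,"jaw":-1},{"dx":-20,"dy":20,"jaw":-1},{"dx":-20,"dy":20,"jaw":-1}])

```text
invalid input at $.rows[0]: expected keys dx, dy, dz, roll, jaw
```

send_rows(rows=[{"dx":-20,"dy":20,"jaw":-1},{"dx":-20,"dy":20,"jaw":-1},{"dx":-20,"dy":20,"jaw":-1},{"dx":-20,"dy":20,"jaw":-1},{"dx":-20,"dy":20,"jaw":-1},{"dx":-20,"dy":20,"dz":15,"jaw":-1},{"dx":-19,"dy":14,"dz":20,"jaw":-1},{"dx":-10,"dy":10,"dz":20,"jaw":-1},{"jaw":-1},{"jaw":-1}])

```text
invalid input at $.rows[0]: expected keys dx, dy, dz, roll, jaw
```

```bash
python3 - <<'E'
from h import *
o=get_obs();print(o['time_s'],o['ee_pos'],np.degrees(o['eef_rot']),o['qpos'])
to((.468,.3687),.019,107.6)
c=shot('side','s1.png')
E
```

```text
0.1 [0.19767555 0.51302144 0.20495488] [-1.79944429e+02 -3.01866974e-03  1.58925487e+02] [ 1.13639750e+00  3.00417532e-01  1.52148847e+00 -1.23429331e-05
  1.32065792e+00 -6.65761624e-02]
roll 51.3 dx -219.3 dy 214.0 dz 186.0
```

All keys are required.

send_rows(rows=[{"dx":0,"dy":0,"dz":0,"roll":6.4,"jaw":-1},{"dx":0,"dy":0,"dz":0,"roll":6.4,"jaw":-1},{"dx":0,"dy":0,"dz":0,"roll":6.4,"jaw":-1},{"dx":0,"dy":0,"dz":0,"roll":6.4,"jaw":-1},{"dx":0,"dy":0,"dz":0,"roll":6.4,"jaw":-1},{"dx":0,"dy":0,"dz":0,"roll":6.4,"jaw":-1},{"dx":0,"dy":0,"dz":0,"roll":6.4,"jaw":-1},{"dx":0,"dy":0,"dz":0,"roll":6.5,"jaw":-1},{"dx":-10,"dy":10,"dz":0,"roll":0,"jaw":-1},{"dx":-20,"dy":20,"dz":0,"roll":0,"jaw":-1},{"dx":-20,"dy":20,"dz":0,"roll":0,"jaw":-1},{"dx":-20,"dy":20,"dz":0,"roll":0,"jaw":-1}])

```text
time_s: 1.15
ee_pos: [0.2864, 0.4671, 0.2053]
eef_rot: [-3.141, 0.0, 1.879]
force: [-0.3, 0.7, 0.3]
grip_width: 0.0937
grip_force: 0.0
```

send_rows(rows=[{"dx":-20,"dy":20,"dz":0,"roll":0,"jaw":-1},{"dx":-20,"dy":20,"dz":0,"roll":0,"jaw":-1},{"dx":-20,"dy":20,"dz":0,"roll":0,"jaw":-1},{"dx":-20,"dy":20,"dz":0,"roll":0,"jaw":-1},{"dx":-20,"dy":20,"dz":0,"roll":0,"jaw":-1},{"dx":-20,"dy":20,"dz":15,"roll":0,"jaw":-1},{"dx":-19,"dy":14,"dz":20,"roll":0,"jaw":-1},{"dx":-10,"dy":10,"dz":20,"roll":0,"jaw":-1},{"dx":0,"dy":0,"dz":0,"roll":0,"jaw":-1},{"dx":0,"dy":0,"dz":0,"roll":0,"jaw":-1}])

```text
time_s: 1.98
ee_pos: [0.4678, 0.3688, 0.1496]
eef_rot: [-3.139, 0.001, 1.877]
force: [0.8, 0.1, 0.5]
grip_width: 0.0941
grip_force: 0.0
```

```bash
python3 - <<'E'
from h import *
o=get_obs();print(o['time_s'],o['ee_pos'],np.degrees(o['eef_rot']),o['qpos'])
to((.468,.3687),.019,107.6)
c=shot('side','s1.png')
E
```

```text
1.9833 [0.46784199 0.36881765 0.14960915] [-1.79871270e+02  3.27776047e-02  1.07559426e+02] [6.06061206e-01 4.50595937e-01 1.44804055e+00 1.22948947e-04
 1.24527169e+00 2.99552602e-01]
roll -0.0 dx -0.2 dy 0.1 dz 130.6
```

View pics/s1.png

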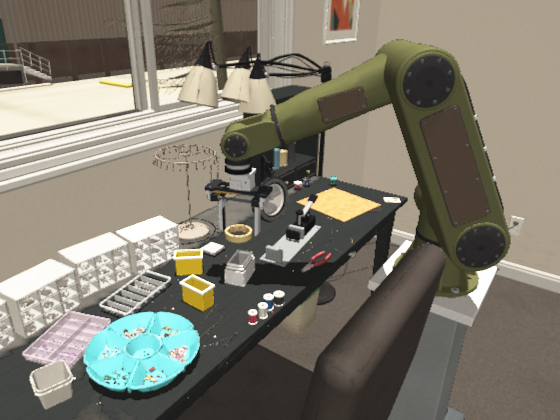

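send_rows(rows=[{"dx":0,"dy":0,"dz":25,"roll":0,"jaw":-1},{"dx":0,"dy":0,"dz":25,"roll":0,"jaw":-1},{"dx":0,"dy":0,"dz":25,"roll":0,"jaw":-1},{"dx":0,"dy":0,"dz":25,"roll":0,"jaw":-1},{"dx":0,"dy":0,"dz":20,"roll":0,"jaw":-1},{"dx":0,"dy":0,"dz":10.6,"roll":0,"jaw":-1},{"dx":0,"dy":0,"dz":0,"roll":0,"jaw":-1},{"dx":0,"dy":0,"dz":0,"roll":0,"jaw":1},{"dx":0,"dy":0,"dz":0,"roll":0,"jaw":1},{"dx":0,"dy":0,"dz":0,"roll":0,"jaw":1},{"dx":0,"dy":0,"dz":0,"roll":0,"jaw":1},{"dx":0,"dy":0,"dz":0,"roll":0,"jaw":1}], force=25)

```text
time_s: 3.03
ee_pos: [0.4683, 0.3695, 0.0207]
eef_rot: [3.14, -0.0, 1.878]
force: [-0.1, -0.2, 0.4]
grip_width: 0.0643
grip_force: 0.0
```

send_rows(rows=[{"dx":0,"dy":0,"dz":0,"roll":0,"jaw":1},{"dx":0,"dy":0,"dz":0,"roll":0,"jaw":1},{"dx":0,"dy":0,"dz":0,"roll":0,"jaw":1},{"dx":0,"dy":0,"dz":-10,"roll":0,"jaw":1},{"dx":0,"dy":0,"dz":-20,"roll":0,"jaw":1},{"dx":0,"dy":0,"dz":-20,"roll":0,"jaw":1},{"dx":0,"dy":0,"dz":-20,"roll":0,"jaw":1},{"dx":0,"dy":0,"dz":-20,"roll":0,"jaw":1},{"dx":0,"dy":0,"dz":-10,"roll":0,"jaw":1},{"dx":0,"dy":0,"dz":0,"roll":0,"jaw":1}])

```text
time_s: 3.87
ee_pos: [0.4687, 0.3698, 0.1222]
eef_rot: [3.138, -0.001, 1.878]
force: [-0.2, 0.5, -2.2]
grip_width: 0.06
grip_force: 25.0
```

```bash
python3 - <<'E'
from h import *
o=get_obs();print(o['time_s'],o['ee_pos'],np.degrees(o['eef_rot']),o['grip_width'],o['force'])
f=to(C(0,11),.119,98.07);to(C(0,11),.0255,98.07,f)
E
```

```text
3.8667 [0.46872545 0.3697899  0.12222201] [ 1.79807221e+02 -6.00673296e-02  1.07626171e+02] 0.0600072358959471 [-0.19047664  0.50555184 -2.19574622]
roll 9.6 dx -199.0 dy -49.4 dz 3.2
roll 0.0 dx 0.0 dy 0.0 dz 93.5
```

send_rows(rows=[{"dx":0,"dy":0,"dz":0,"roll":4.8,"jaw":1},{"dx":0,"dy":0,"dz":0,"roll":4.8,"jaw":1},{"dx":-10,"dy":-3,"dz":0,"roll":0,"jaw":1},{"dx":-20,"dy":-5,"dz":0,"roll":0,"jaw":1},{"dx":-25,"dy":-6,"dz":0,"roll":0,"jaw":1},{"dx":-25,"dy":-6,"dz":0,"roll":0,"jaw":1},{"dx":-25,"dy":-6,"dz":0,"roll":0,"jaw":1},{"dx":-25,"dy":-6,"dz":0,"roll":0,"jaw":1},{"dx":-25,"dy":-6,"dz":0,"roll":0,"jaw":1},{"dx":-24,"dy":-6,"dz":0,"roll":0,"jaw":1},{"dx":-15,"dy":-4,"dz":0,"roll":0,"jaw":1},{"dx":-5,"dy":-1.4,"dz":0,"roll":0,"jaw":1}])

```text
time_s: 4.87
ee_pos: [0.446, 0.1629, 0.1191]
eef_rot: [-3.14, 0.001, 1.712]
force: [0.1, 0.4, -2.9]
grip_width: 0.0598
grip_force: 25.0
```

send_rows(rows=[{"dx":0,"dy":0,"dz":0,"roll":0,"jaw":1},{"dx":0,"dy":0,"dz":0,"roll":0,"jaw":1},{"dx":0,"dy":0,"dz":0,"roll":0,"jaw":1}])

```text
time_s: 5.12
ee_pos: [0.4468, 0.1659, 0.1196]
eef_rot: [-3.141, -0.0, 1.712]
force: [0.3, 0.6, -2.3]
grip_width: 0.06
grip_force: 25.0
```

```bash
python3 - <<'E'
from h import *
o=get_obs();print(o['time_s'],o['ee_pos'],np.degrees(o['eef_rot']),o['grip_width'],o['force'])
to(C(0,11),.0275,98.07)
shot('side','s2.png')
E
```

```text
5.1167 [0.44684317 0.16594606 0.11962612] [-1.79987501e+02 -3.15663879e-03  9.81039697e+01] 0.060005553912481795 [ 0.25932868  0.57544571 -2.31377785]
roll 0.0 dx -0.3 dy 0.9 dz 92.1
```

View pics/s2.png

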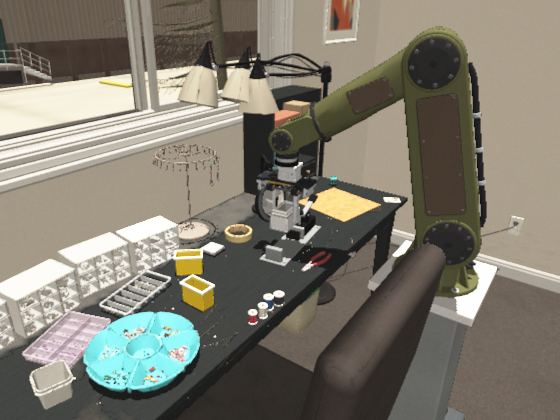

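send_rows(rows=[{"dx":-0.3,"dy":0.9,"dz":10,"roll":0,"jaw":1},{"dx":0,"dy":0,"dz":20,"roll":0,"jaw":1},{"dx":0,"dy":0,"dz":20,"roll":0,"jaw":1},{"dx":0,"dy":0,"dz":20,"roll":0,"jaw":1},{"dx":0,"dy":0,"dz":13,"roll":0,"jaw":1},{"dx":0,"dy":0,"dz":6,"roll":0,"jaw":1},{"dx":0,"dy":0,"dz":2,"roll":0,"jaw":1},{"dx":0,"dy":0,"dz":1,"roll":0,"jaw":1},{"dx":0,"dy":0,"dz":0,"roll":0,"jaw":1},{"dx":0,"dy":0,"dz":0,"roll":0,"jaw":1},{"dx":0,"dy":0,"dz":0,"roll":0,"jaw":1}])

```text
time_s: 6.08
ee_pos: [0.4482, 0.1653, 0.0285]
eef_rot: [3.14, -0.0, 1.711]
force: [0.7, -0.2, -2.4]
grip_width: 0.0605
grip_force: 25.0
```

send_rows(rows=[{"dx":0,"dy":0,"dz":0.5,"roll":0,"jaw":1},{"dx":0,"dy":0,"dz":0,"roll":0,"jaw":1},{"dx":0,"dy":0,"dz":0,"roll":0,"jaw":1}])

```text
time_s: 6.33
ee_pos: [0.4479, 0.1652, 0.0275]
eef_rot: [3.141, -0.0, 1.711]
force: [0.5, 0.1, -2.8]
grip_width: 0.0598
grip_force: 25.0
```

send_rows(rows=[{"dx":0,"dy":0,"dz":0.7,"roll":0,"jaw":1},{"dx":0,"dy":0,"dz":0,"roll":0,"jaw":1},{"dx":0,"dy":0,"dz":0.7,"roll":0,"jaw":1},{"dx":0,"dy":0,"dz":0,"roll":0,"jaw":1},{"dx":0,"dy":0,"dz":0,"roll":0,"jaw":1}])

```text
time_s: 6.75
ee_pos: [0.4478, 0.1652, 0.0264]
eef_rot: [3.142, 0.0, 1.711]
force: [-3.4, -1.3, 6.8]
grip_width: 0.0596
grip_force: 25.0
```

send_rows(rows=[{"dx":0,"dy":0,"dz":0.6,"roll":0,"jaw":1},{"dx":0,"dy":0,"dz":0,"roll":0,"jaw":1},{"dx":0,"dy":0,"dz":0,"roll":0,"jaw":1},{"dx":0,"dy":0,"dz":0,"roll":0,"jaw":1}])

```text
time_s: 7.08
ee_pos: [0.4478, 0.1652, 0.0263]
eef_rot: [3.142, 0.0, 1.711]
force: [-7.4, -2.2, 15.4]
grip_width: 0.0599
grip_force: 25.0
```

send_rows(rows=[{"dx":0,"dy":0,"dz":-1,"roll":0,"jaw":-1},{"dx":0,"dy":0,"dz":0,"roll":0,"jaw":-1},{"dx":0,"dy":0,"dz":0,"roll":0,"jaw":-1},{"dx":0,"dy":0,"dz":0,"roll":0,"jaw":-1},{"dx":0,"dy":0,"dz":0,"roll":0,"jaw":-1},{"dx":0,"dy":0,"dz":-10,"roll":0,"jaw":-1},{"dx":0,"dy":0,"dz":-30,"roll":0,"jaw":-1},{"dx":0,"dy":0,"dz":-30,"roll":0,"jaw":-1},{"dx":0,"dy":0,"dz":-30,"roll":0,"jaw":-1},{"dx":0,"dy":0,"dz":-15,"roll":0,"jaw":1},{"dx":0,"dy":0,"dz":0,"roll":0,"jaw":1}])

```text
time_s: 8.0
ee_pos: [0.4493, 0.1656, 0.1454]
eef_rot: [3.135, -0.001, 1.711]
force: [-0.1, -0.2, -0.9]
grip_width: 0.0842
grip_force: 0.0
```

```bash
python3 - <<'E'
from h import *
o=get_obs();print(o['time_s'],o['ee_pos'],o['grip_width'],o['force'],o['qpos'])
f=to(C(0,-226),.125,98.07)
E
```

```text
8.0 [0.44926269 0.16562005 0.14540117] 0.08419570560042318 [-0.10882423 -0.24355846 -0.92744182] [2.76667962e-01 2.00315478e-01 1.79320933e+00 1.92583470e-05
 1.14185385e+00 1.36489722e-01]
roll -0.0 dx -236.6 dy -1.5 dz 20.4
```

send_rows(rows=[{"dx":-10,"dy":0,"dz":0,"roll":0,"jaw":1},{"dx":-25,"dy":0,"dz":0,"roll":0,"jaw":1},{"dx":-30,"dy":0,"dz":0,"roll":0,"jaw":1},{"dx":-30,"dy":0,"dz":0,"roll":0,"jaw":1},{"dx":-30,"dy":0,"dz":0,"roll":0,"jaw":1},{"dx":-30,"dy":0,"dz":0,"roll":0,"jaw":1},{"dx":-30,"dy":0,"dz":0,"roll":0,"jaw":1},{"dx":-25,"dy":0,"dz":5,"roll":0,"jaw":1},{"dx":-20,"dy":-1,"dz":10,"roll":0,"jaw":1},{"dx":-6.6,"dy":-0.5,"dz":5,"roll":0,"jaw":1},{"dx":0,"dy":0,"dz":0,"roll":0,"jaw":1},{"dx":0,"dy":0,"dz":0,"roll":0,"jaw":1}], force=40)

```text
time_s: 9.0
ee_pos: [0.4788, -0.0691, 0.1206]
eef_rot: [-3.14, -0.001, 1.71]
force: [0.4, 0.6, 0.3]
grip_width: 0.0041
grip_force: 0.0
```

```bash
python3 - <<'E'
from h import *
o=get_obs();print(o['time_s'],o['ee_pos'],o['grip_width'],o['force'])
f=to(C(0,-226),.066,98.07)
W=cloud(shot('top','t2.png'));I=cv2.imread('pics/t2.png')
cv2.imwrite('pics/c2.png',cv2.resize(I[205:270,225:425],None,fx=4,fy=4,interpolation=cv2.INTER_CUBIC))
np.save('t2.npy',W)
E
```

```text
9.0 [ 0.47876978 -0.06906271  0.12061228] 0.004145996573404169 [0.36462983 0.61747403 0.34533042]
roll -0.1 dx -0.1 dy 2.3 dz 54.6
```

View pics/c2.png

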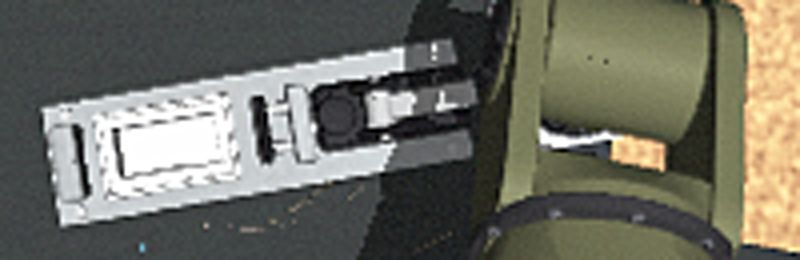

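send_rows(rows=[{"dx":0,"dy":2,"dz":12,"roll":0,"jaw":1},{"dx":0,"dy":0,"dz":14,"roll":0,"jaw":1},{"dx":0,"dy":0,"dz":14,"roll":0,"jaw":1},{"dx":0,"dy":0,"dz":11,"roll":0,"jaw":1},{"dx":0,"dy":0,"dz":3,"roll":0,"jaw":1},{"dx":0,"dy":0,"dz":0,"roll":0,"jaw":1},{"dx":0,"dy":0,"dz":0,"roll":0,"jaw":1},{"dx":0,"dy":0,"dz":0,"roll":0,"jaw":1}])

```text
time_s: 9.72
ee_pos: [0.4821, -0.0682, 0.0685]
eef_rot: [3.14, 0.001, 1.712]
force: [-0.3, -1.7, 6.5]
grip_width: 0.0002
grip_force: 3.3
```

send_rows(rows=[{"dx":0,"dy":0,"dz":2,"roll":0,"jaw":1},{"dx":0,"dy":0,"dz":0,"roll":0,"jaw":1},{"dx":0,"dy":0,"dz":0,"roll":0,"jaw":1}])

```text
time_s: 9.97
ee_pos: [0.4821, -0.0681, 0.0666]
eef_rot: [3.14, 0.001, 1.712]
force: [0.0, 0.2, 7.2]
grip_width: 0.0003
grip_force: 3.5
```

send_rows(rows=[{"dx":0,"dy":0,"dz":-10,"roll":0,"jaw":1},{"dx":0,"dy":0,"dz":-16,"roll":0,"jaw":1},{"dx":0,"dy":0,"dz":-16,"roll":0,"jaw":1},{"dx":0,"dy":0,"dz":-12,"roll":0,"jaw":1},{"dx":0,"dy":0,"dz":0,"roll":0,"jaw":1},{"dx":0,"dy":0,"dz":0,"roll":0,"jaw":1},{"dx":0,"dy":0,"dz":0,"roll":0,"jaw":1}])

```text
time_s: 10.55
ee_pos: [0.481, -0.0686, 0.1189]
eef_rot: [-3.141, -0.0, 1.711]
force: [-0.3, -0.4, 0.6]
grip_width: 0.0002
grip_force: 0.0
```

```bash
cat > st.py <<'E'
from h import *
import sys
o=get_obs();print(o['time_s'],o['ee_pos'],o['force'])
W=cloud(shot('top','t_.png'));a=np.radians(CA);R=np.array([[np.cos(a),-np.sin(a)],[np.sin(a),np.cos(a)]])
L=(W[...,:2]-CO)@R*1000;Z=W[...,2]*1000
def r(n,q):
    p=L[q]
    if len(p): print(n,len(p),p.min(0).round(1),p.max(0).round(1),cv2.minAreaRect(p.astype(np.float32)))
x=abs(L[...,0])<35
r('jaw',x&(Z>40)&(Z<59)&(L[...,1]<-10)&(L[...,1]>-97)&((L[...,1]<-43)))
r('tin',x&(Z>42)&(Z<53)&(L[...,1]<71)&(L[...,1]>-38))
r('rimsAB',x&(Z>57)&(Z<78)&(L[...,1]<71)&(L[...,1]>-50))
r('B',x&(Z>67)&(Z<78)&(L[...,1]<71)&(L[...,1]>-50))
E
python3 st.py
```

```text
10.55 [ 0.48103077 -0.06858407  0.11891463] [-0.25188219 -0.36349949  0.61946644]
jaw 154 [-26.9 -86.3] [ 28.  -46.6] ((0.3645458221435547, -66.2316665649414), (54.86785125732422, 39.617156982421875), 0.6167787313461304)
tin 74 [-30.4 -37.6] [29.3 58.5] ((-0.5346298217773438, 10.277828216552734), (59.41970443725586, 95.99851989746094), 0.508019208908081)
rimsAB 277 [-29.1 -34.3] [29.3 54.6] ((-0.7500877380371094, 10.405155181884766), (56.947242736816406, 90.57249450683594), 2.947678565979004)
B 204 [-24.5 -33.7] [24.6 53.6] ((0.02179718017578125, 9.940670013427734), (87.3543472290039, 49.058074951171875), 89.90787506103516)
```

send_rows(rows=[{"dx":0,"dy":0,"dz":14,"roll":0,"jaw":1},{"dx":0,"dy":0,"dz":14,"roll":0,"jaw":1},{"dx":0,"dy":0,"dz":14,"roll":0,"jaw":1},{"dx":0,"dy":0,"dz":12,"roll":0,"jaw":1},{"dx":0,"dy":0,"dz":0,"roll":0,"jaw":1},{"dx":0,"dy":0,"dz":0,"roll":0,"jaw":1},{"dx":0,"dy":0,"dz":-14,"roll":0,"jaw":1},{"dx":0,"dy":0,"dz":-14,"roll":0,"jaw":1},{"dx":0,"dy":0,"dz":-14,"roll":0,"jaw":1},{"dx":0,"dy":0,"dz":-12,"roll":0,"jaw":1},{"dx":0,"dy":0,"dz":0,"roll":0,"jaw":1},{"dx":0,"dy":0,"dz":0,"roll":0,"jaw":1}])

```text
time_s: 11.6
ee_pos: [0.4812, -0.069, 0.1188]
eef_rot: [-3.141, -0.0, 1.711]
force: [-0.6, 0.5, 0.9]
grip_width: 0.0001
grip_force: 0.0
```

send_rows(rows=[{"dx":0,"dy":0,"dz":14,"roll":0,"jaw":1},{"dx":0,"dy":0,"dz":14,"roll":0,"jaw":1},{"dx":0,"dy":0,"dz":14,"roll":0,"jaw":1},{"dx":0,"dy":0,"dz":12,"roll":0,"jaw":1},{"dx":0,"dy":0,"dz":0,"roll":0,"jaw":1},{"dx":0,"dy":0,"dz":0,"roll":0,"jaw":1},{"dx":0,"dy":0,"dz":-14,"roll":0,"jaw":1},{"dx":0,"dy":0,"dz":-14,"roll":0,"jaw":1},{"dx":0,"dy":0,"dz":-14,"roll":0,"jaw":1},{"dx":0,"dy":0,"dz":-12,"roll":0,"jaw":1},{"dx":0,"dy":0,"dz":0,"roll":0,"jaw":1},{"dx":0,"dy":0,"dz":0,"roll":0,"jaw":1}])

```text
time_s: 12.6
ee_pos: [0.4811, -0.069, 0.1183]
eef_rot: [-3.141, -0.0, 1.711]
force: [0.2, -0.0, -0.8]
grip_width: 0.0007
grip_force: 0.0
```

```bash
python3 st.py
```

```text
12.6 [ 0.48105677 -0.06895044  0.11831219] [ 0.22409001 -0.0369115  -0.76056468]
jaw 96 [-27.3 -70.6] [ 28.1 -56.5] ((0.31710052490234375, -63.349491119384766), (55.45917892456055, 14.05115795135498), 0.9065408706665039)
tin 97 [-30.  -37.7] [29.7 66.3] ((-0.1842632293701172, 14.311832427978516), (104.0015869140625, 59.65690612792969), 89.92252349853516)
rimsAB 270 [-26.8 -25.4] [25.9 63. ] ((-0.4036827087402344, 18.743261337280273), (88.37772369384766, 52.71620559692383), 89.92277526855469)
B 206 [-25.9 -23.6] [24.3 60.9] ((-0.7695484161376953, 18.593318939208984), (84.50891876220703, 50.029808044433594), 89.78626251220703)
```

send_rows(rows=[{"dx":0,"dy":0,"dz":14,"roll":0,"jaw":1},{"dx":0,"dy":0,"dz":14,"roll":0,"jaw":1},{"dx":0,"dy":0,"dz":14,"roll":0,"jaw":1},{"dx":0,"dy":0,"dz":12,"roll":0,"jaw":1},{"dx":0,"dy":0,"dz":0,"roll":0,"jaw":1},{"dx":0,"dy":0,"dz":0,"roll":0,"jaw":1},{"dx":0,"dy":0,"dz":-14,"roll":0,"jaw":1},{"dx":0,"dy":0,"dz":-14,"roll":0,"jaw":1},{"dx":0,"dy":0,"dz":-14,"roll":0,"jaw":1},{"dx":0,"dy":0,"dz":-12,"roll":0,"jaw":1},{"dx":0,"dy":0,"dz":0,"roll":0,"jaw":1},{"dx":0,"dy":0,"dz":0,"roll":0,"jaw":1}])

```text
time_s: 13.65
ee_pos: [0.481, -0.069, 0.1183]
eef_rot: [-3.141, -0.0, 1.711]
force: [-0.0, 0.9, -0.4]
grip_width: 0.0003
grip_force: 0.0
```

```bash
python3 st.py
```

```text
13.65 [ 0.48104605 -0.06900246  0.11828762] [-0.01769918  0.87841818 -0.40851045]
jaw 94 [-27.8 -62.1] [ 27.3 -48.5] ((-0.2118682861328125, -55.32703399658203), (55.135292053222656, 13.654781341552734), 0.22712020576000214)
tin 115 [-30.4 -32. ] [29.7 67.8] ((-0.2188282012939453, 17.921104431152344), (59.957332611083984, 99.92508697509766), 0.24034464359283447)
rimsAB 270 [-29.9 -21.7] [28.4 70.9] ((0.22222137451171875, 24.5246639251709), (58.04700469970703, 92.74784851074219), 1.4009108543395996)
B 200 [-25.4 -15.8] [24.  68.5] ((-0.6697235107421875, 26.298389434814453), (84.2931900024414, 49.41240692138672), 89.91303253173828)
```

send_rows(rows=[{"dx":0,"dy":0,"dz":14,"roll":0,"jaw":1},{"dx":0,"dy":0,"dz":14,"roll":0,"jaw":1},{"dx":0,"dy":0,"dz":14,"roll":0,"jaw":1},{"dx":0,"dy":0,"dz":12,"roll":0,"jaw":1},{"dx":0,"dy":0,"dz":0,"roll":0,"jaw":1},{"dx":0,"dy":0,"dz":0,"roll":0,"jaw":1},{"dx":0,"dy":0,"dz":-14,"roll":0,"jaw":1},{"dx":0,"dy":0,"dz":-14,"roll":0,"jaw":1},{"dx":0,"dy":0,"dz":-14,"roll":0,"jaw":1},{"dx":0,"dy":0,"dz":-12,"roll":0,"jaw":1},{"dx":0,"dy":0,"dz":0,"roll":0,"jaw":1},{"dx":0,"dy":0,"dz":0,"roll":0,"jaw":1}])

```text
time_s: 14.7
ee_pos: [0.481, -0.069, 0.1183]
eef_rot: [-3.141, -0.0, 1.711]
force: [0.5, 0.2, 0.1]
grip_width: 0.0003
grip_force: 0.0
```

```bash
python3 st.py; python3 -c "
import cv2
I=cv2.imread('pics/t_.png');cv2.imwrite('pics/c3.png',cv2.resize(I[205:270,225:355],None,fx=6,fy=6,interpolation=cv2.INTER_CUBIC))"
```

```text
14.7 [ 0.48104385 -0.06899172  0.1182596 ] [0.52178514 0.15719225 0.14100879]
jaw 80 [-27.3 -54.7] [ 28.2 -43.2] ((0.42374229431152344, -48.93536376953125), (11.461909294128418, 55.47814178466797), 89.93226623535156)
tin 119 [-30.4 -31.6] [29.8 70.4] ((-0.25564002990722656, 19.476726531982422), (59.896175384521484, 102.01362609863281), 0.24318987131118774)
rimsAB 274 [-26.8 -18. ] [26.  70.5] ((-0.41581153869628906, 26.222354888916016), (88.56827545166016, 52.67595291137695), 89.91551208496094)
B 202 [-24.5 -15.8] [24.2 68.7] ((-0.1576995849609375, 26.476716995239258), (84.52912139892578, 48.6724967956543), 89.97386169433594)
```

View pics/c3.png

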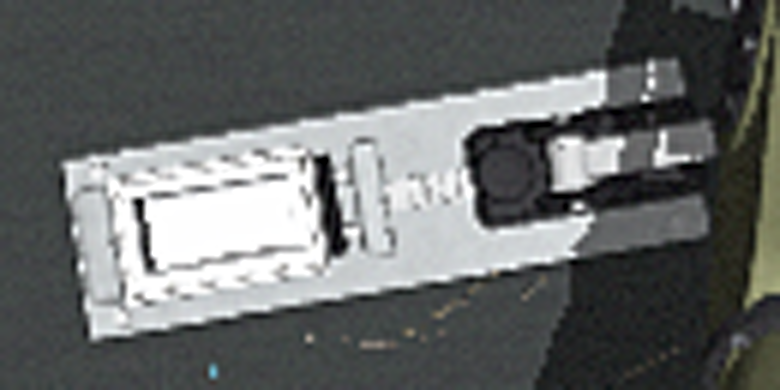

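send_rows(rows=[{"dx":5,"dy":0,"dz":-20,"roll":0,"jaw":1},{"dx":20,"dy":0,"dz":-10,"roll":0,"jaw":1},{"dx":30,"dy":0,"dz":0,"roll":0,"jaw":1},{"dx":30,"dy":0,"dz":0,"roll":0,"jaw":0},{"dx":30,"dy":0,"dz":0,"roll":0,"jaw":-1},{"dx":30,"dy":0,"dz":0,"roll":0,"jaw":-1},{"dx":30,"dy":0,"dz":0,"roll":0,"jaw":-1},{"dx":30,"dy":0,"dz":0,"roll":0,"jaw":-1},{"dx":30,"dy":0,"dz":0,"roll":0,"jaw":-1},{"dx":17,"dy":0,"dz":0,"roll":0,"jaw":-1},{"dx":0,"dy":0,"dz":0,"roll":0,"jaw":-1},{"dx":0,"dy":0,"dz":0,"roll":0,"jaw":-1}], force=20)

```text
time_s: 15.75
ee_pos: [0.4456, 0.1806, 0.1481]
eef_rot: [-3.14, 0.001, 1.713]
force: [0.9, -0.5, 0.5]
grip_width: 0.057
grip_force: 0.0
```

```bash
python3 - <<'E'
from h import *
o=get_obs();print(o['time_s'],o['ee_pos'],o['grip_width'],np.degrees(o['eef_rot']))
to(C(0,26.5),.0655,98.07)
E
```

```text
15.75 [0.44563398 0.18060274 0.14805462] 0.05699706195396192 [-1.79887335e+02  2.98660316e-02  9.81220179e+01]
roll 0.1 dx 0.5 dy 0.0 dz 82.6
```

send_rows(rows=[{"dx":0.5,"dy":0,"dz":10,"roll":0,"jaw":-1},{"dx":0,"dy":0,"dz":10,"roll":0,"jaw":-1},{"dx":0,"dy":0,"dz":10,"roll":0,"jaw":-1},{"dx":0,"dy":0,"dz":0,"roll":0,"jaw":-1},{"dx":0,"dy":0,"dz":0,"roll":0,"jaw":-1},{"dx":0,"dy":0,"dz":20,"roll":0,"jaw":-1},{"dx":0,"dy":0,"dz":20,"roll":0,"jaw":-1},{"dx":0,"dy":0,"dz":10,"roll":0,"jaw":-1},{"dx":0,"dy":0,"dz":0,"roll":0,"jaw":-1},{"dx":0,"dy":0,"dz":0,"roll":0,"jaw":-1}])

```text
time_s: 16.58
ee_pos: [0.4463, 0.181, 0.0697]
eef_rot: [-3.141, 0.0, 1.711]
force: [-0.3, -0.4, -0.2]
grip_width: 0.0937
grip_force: 0.0
```

```bash
python3 - <<'E'
from h import *
o=get_obs();print(o['time_s'],o['ee_pos'],o['grip_width'],o['qpos'],o['force'])
to(C(0,26.5),.0655,98.07)
E
```

```text
16.5833 [0.44629171 0.18096302 0.06972635] 0.09368008365887069 [ 3.09157032e-01  3.16406751e-01  1.84732689e+00 -1.41660914e-05
  9.78070822e-01  1.69218395e-01] [-0.28334253 -0.35225474 -0.19718276]
roll -0.1 dx 0.3 dy -0.7 dz 4.2
```

send_rows(rows=[{"dx":0,"dy":-0.4,"dz":3,"roll":0,"jaw":-1},{"dx":0,"dy":0,"dz":0,"roll":0,"jaw":-1},{"dx":0,"dy":0,"dz":0,"roll":0,"jaw":-1},{"dx":0,"dy":0,"dz":0,"roll":0,"jaw":-1}])

```text
time_s: 16.92
ee_pos: [0.446, 0.181, 0.0669]
eef_rot: [3.141, -0.0, 1.711]
force: [0.3, 1.0, 0.2]
grip_width: 0.0936
grip_force: 0.0
```

send_rows(rows=[{"dx":0,"dy":0,"dz":0,"roll":0,"jaw":1},{"dx":0,"dy":0,"dz":0,"roll":0,"jaw":1},{"dx":0,"dy":0,"dz":0,"roll":0,"jaw":1},{"dx":0,"dy":0,"dz":0,"roll":0,"jaw":1},{"dx":0,"dy":0,"dz":0,"roll":0,"jaw":1},{"dx":0,"dy":0,"dz":0,"roll":0,"jaw":1},{"dx":0,"dy":0,"dz":0,"roll":0,"jaw":1},{"dx":0,"dy":0,"dz":0,"roll":0,"jaw":1},{"dx":0,"dy":0,"dz":0,"roll":0,"jaw":1}])

```text
time_s: 17.67
ee_pos: [0.4457, 0.1809, 0.0663]
eef_rot: [-3.142, 0.0, 1.711]
force: [0.4, -0.4, -0.4]
grip_width: 0.0489
grip_force: 20.0
```

send_rows(rows=[{"dx":0,"dy":0,"dz":-5,"roll":0,"jaw":1},{"dx":0,"dy":0,"dz":-10,"roll":0,"jaw":1},{"dx":0,"dy":0,"dz":-15,"roll":0,"jaw":1},{"dx":0,"dy":0,"dz":-15,"roll":0,"jaw":1},{"dx":0,"dy":0,"dz":-15,"roll":0,"jaw":1},{"dx":0,"dy":0,"dz":-15,"roll":0,"jaw":1},{"dx":0,"dy":0,"dz":-20,"roll":0,"jaw":1},{"dx":0,"dy":0,"dz":-20,"roll":0,"jaw":1},{"dx":0,"dy":0,"dz":-15,"roll":0,"jaw":1},{"dx":0,"dy":0,"dz":-5,"roll":0,"jaw":1},{"dx":0,"dy":0,"dz":0,"roll":0,"jaw":1},{"dx":0,"dy":0,"dz":0,"roll":0,"jaw":1}])

```text
time_s: 18.67
ee_pos: [0.4455, 0.1809, 0.201]
eef_rot: [-3.141, 0.0, 1.711]
force: [-0.5, 0.4, -0.1]
grip_width: 0.0487
grip_force: 20.0
```

```bash
python3 - <<'E'
from h import *
o=get_obs();print(o['time_s'],o['ee_pos'],o['grip_width'],o['qpos'],o['force'])
f=to((.46,-.10),.20,98.07)
f=to((.545,-.345),.20,78.2,f)
shot('side','s3.png')
E
```

```text
18.6667 [0.44548416 0.18088007 0.20104172] 0.04870495444838281 [ 3.09500866e-01  1.49291695e-01  1.71594134e+00 -5.14174423e-06
  1.27657087e+00  1.69351053e-01] [-0.51952086  0.44505542 -0.11358988]
roll -0.0 dx -280.1 dy -25.1 dz 1.0
roll 19.9 dx -222.4 dy 133.3 dz 0.0
```

View pics/s3.png

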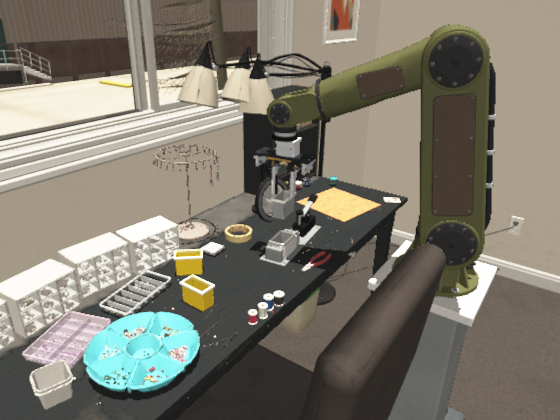

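send_rows(rows=[{"dx":-10,"dy":-1,"dz":0,"roll":0,"jaw":1},{"dx":-20,"dy":-2,"dz":0,"roll":0,"jaw":1},{"dx":-28,"dy":-3,"dz":0,"roll":0,"jaw":1},{"dx":-28,"dy":-3,"dz":0,"roll":0,"jaw":1},{"dx":-28,"dy":-3,"dz":0,"roll":0,"jaw":1},{"dx":-28,"dy":-3,"dz":0,"roll":0,"jaw":1},{"dx":-28,"dy":-3,"dz":0,"roll":0,"jaw":1},{"dx":-28,"dy":-3,"dz":0,"roll":0,"jaw":1},{"dx":-28,"dy":-2,"dz":0,"roll":0,"jaw":1},{"dx":-28,"dy":-2,"dz":0,"roll":0,"jaw":1},{"dx":-20,"dy":0,"dz":0,"roll":0,"jaw":1},{"dx":-6,"dy":0,"dz":0,"roll":0,"jaw":1}])

```text
time_s: 19.72
ee_pos: [0.4595, -0.1026, 0.2005]
eef_rot: [-3.14, -0.0, 1.708]
force: [0.2, -0.2, -1.4]
grip_width: 0.0488
grip_force: 20.0
```

send_rows(rows=[{"dx":0,"dy":0,"dz":0,"roll":5,"jaw":1},{"dx":0,"dy":0,"dz":0,"roll":5,"jaw":1},{"dx":0,"dy":0,"dz":0,"roll":5,"jaw":1},{"dx":0,"dy":0,"dz":0,"roll":4.9,"jaw":1},{"dx":0,"dy":0,"dz":0,"roll":0,"jaw":1},{"dx":0,"dy":0,"dz":0,"roll":0,"jaw":1}])

```text
time_s: 20.22
ee_pos: [0.4598, -0.0996, 0.201]
eef_rot: [-3.141, -0.0, 1.366]
force: [0.4, -0.8, 0.2]
grip_width: 0.0487
grip_force: 20.0
```

```bash
python3 - <<'E'
from h import *
o=get_obs();print(o['time_s'],o['ee_pos'],o['grip_width'],o['qpos'],o['force'])
f=to((.5354,-.3717),.10,78.2)
E
```

```text
20.2167 [ 0.45975424 -0.09961625  0.20095116] 0.04874985104546403 [-2.91273812e-01  1.26279193e-01  1.74239405e+00  3.29474119e-05
  1.27372694e+00 -8.69217421e-02] [ 0.40708353 -0.79215651  0.21252122]
roll 0.1 dx -250.9 dy 129.7 dz 101.0
```

send_rows(rows=[{"dx":-10,"dy":5,"dz":0,"roll":0,"jaw":1},{"dx":-20,"dy":10,"dz":0,"roll":0,"jaw":1},{"dx":-28,"dy":15,"dz":0,"roll":0,"jaw":1},{"dx":-28,"dy":15,"dz":0,"roll":0,"jaw":1},{"dx":-28,"dy":15,"dz":0,"roll":0,"jaw":1},{"dx":-28,"dy":15,"dz":10,"roll":0,"jaw":1},{"dx":-28,"dy":15,"dz":20,"roll":0,"jaw":1},{"dx":-28,"dy":15,"dz":20,"roll":0,"jaw":1},{"dx":-25,"dy":12,"dz":20,"roll":0,"jaw":1},{"dx":-18,"dy":9,"dz":20,"roll":0,"jaw":1},{"dx":-10,"dy":4,"dz":11,"roll":0,"jaw":1},{"dx":0,"dy":0,"dz":0,"roll":0,"jaw":1}])

```text
time_s: 21.22
ee_pos: [0.5341, -0.374, 0.0965]
eef_rot: [-3.137, -0.002, 1.364]
force: [-1.0, 0.3, 0.4]
grip_width: 0.0487
grip_force: 20.0
```

send_rows(rows=[{"dx":0,"dy":0,"dz":15,"roll":0,"jaw":1},{"dx":0,"dy":0,"dz":12,"roll":0,"jaw":1},{"dx":0,"dy":0,"dz":6,"roll":0,"jaw":1},{"dx":0,"dy":0,"dz":2,"roll":0,"jaw":1},{"dx":0,"dy":0,"dz":0,"roll":0,"jaw":1},{"dx":0,"dy":0,"dz":0,"roll":0,"jaw":1},{"dx":0,"dy":0,"dz":0,"roll":0,"jaw":1}])

```text
time_s: 21.8
ee_pos: [0.536, -0.3723, 0.0662]
eef_rot: [3.141, 0.001, 1.364]
force: [-0.3, 0.7, -0.6]
grip_width: 0.0486
grip_force: 20.0
```

send_rows(rows=[{"dx":0,"dy":0,"dz":3,"roll":0,"jaw":1},{"dx":0,"dy":0,"dz":1,"roll":0,"jaw":1},{"dx":0,"dy":0,"dz":0,"roll":0,"jaw":1},{"dx":0,"dy":0,"dz":0,"roll":0,"jaw":1},{"dx":0,"dy":0,"dz":0,"roll":0,"jaw":1}])

```text
time_s: 22.22
ee_pos: [0.5356, -0.3722, 0.0614]
eef_rot: [3.142, 0.0, 1.364]
force: [-0.3, 0.9, 0.4]
grip_width: 0.0486
grip_force: 20.0
```

send_rows(rows=[{"dx":0,"dy":0,"dz":0.6,"roll":0,"jaw":1},{"dx":0,"dy":0,"dz":0,"roll":0,"jaw":1},{"dx":0,"dy":0,"dz":0,"roll":0,"jaw":1}])

```text
time_s: 22.47
ee_pos: [0.5357, -0.3722, 0.0613]
eef_rot: [3.141, 0.0, 1.364]
force: [-1.9, 1.5, 4.9]
grip_width: 0.0486
grip_force: 20.0
```

Contact. Release, rise and head back, taking a look.

send_rows(rows=[{"dx":0,"dy":0,"dz":0,"roll":0,"jaw":-1},{"dx":0,"dy":0,"dz":0,"roll":0,"jaw":-1},{"dx":0,"dy":0,"dz":0,"roll":0,"jaw":-1},{"dx":0,"dy":0,"dz":-5,"roll":0,"jaw":-1},{"dx":0,"dy":0,"dz":-20,"roll":0,"jaw":-1},{"dx":0,"dy":0,"dz":-30,"roll":0,"jaw":-1},{"dx":0,"dy":0,"dz":-30,"roll":0,"jaw":-1},{"dx":0,"dy":0,"dz":-15,"roll":0,"jaw":-1},{"dx":20,"dy":-10,"dz":0,"roll":0,"jaw":-1},{"dx":28,"dy":-15,"dz":0,"roll":0,"jaw":-1},{"dx":28,"dy":-15,"dz":0,"roll":0,"jaw":-1},{"dx":28,"dy":-15,"dz":0,"roll":0,"jaw":-1}])

```text
time_s: 23.47
ee_pos: [0.5025, -0.2579, 0.161]
eef_rot: [3.141, 0.0, 1.363]
force: [0.8, -0.6, -0.2]
grip_width: 0.094
grip_force: 0.0
```

send_rows(rows=[{"dx":28,"dy":-15,"dz":0,"roll":0,"jaw":-1},{"dx":28,"dy":-15,"dz":0,"roll":0,"jaw":-1},{"dx":28,"dy":-15,"dz":0,"roll":0,"jaw":-1},{"dx":28,"dy":-15,"dz":0,"roll":-5,"jaw":-1},{"dx":20,"dy":-10,"dz":0,"roll":-5,"jaw":-1},{"dx":10,"dy":-5,"dz":0,"roll":-5,"jaw":-1},{"dx":0,"dy":0,"dz":0,"roll":-4.9,"jaw":-1},{"dx":0,"dy":0,"dz":0,"roll":0,"jaw":-1},{"dx":0,"dy":0,"dz":0,"roll":0,"jaw":-1}])

```text
time_s: 24.22
ee_pos: [0.4555, -0.106, 0.1611]
eef_rot: [3.141, 0.0, 1.708]
force: [0.1, 0.3, -0.3]
grip_width: 0.0937
grip_force: 0.0
```

```bash
python3 st.py; python3 - <<'E'
from h import *
o=get_obs();print(o['qpos'],o['eef_rot'])
to(C(0,26.5),.16,98.07)
E
```

```text
24.2167 [ 0.45548451 -0.10600657  0.16110631] [ 0.11331976  0.29737817 -0.31315458]
jaw 79 [-27.3 -54.6] [ 27.9 -43.2] ((0.3102149963378906, -48.903526306152344), (55.25697708129883, 11.360875129699707), 0.016175074502825737)
tin 114 [-30.4 -31.6] [29.8 67.6] ((-0.22578048706054688, 18.04629135131836), (59.9456672668457, 99.32023620605469), 0.2335844486951828)
rimsAB 145 [-30.  -21.3] [27.  70.5] ((-1.7420215606689453, 24.684646606445312), (92.22489166259766, 56.332489013671875), 89.23137664794922)
B 5 [-26.8 -10.7] [25.1 67.3] ((2.885255813598633, 28.328594207763672), (47.430458068847656, 75.72345733642578), 61.269596099853516)
[-3.07362725e-01  1.61010852e-01  1.80071230e+00 -6.93967995e-05
  1.17953684e+00 -4.44214965e-01] [3.14131986e+00 2.00892925e-04 1.70767499e+00]
roll -0.2 dx 285.9 dy 30.5 dz 0.9
```

View pics/t_.png

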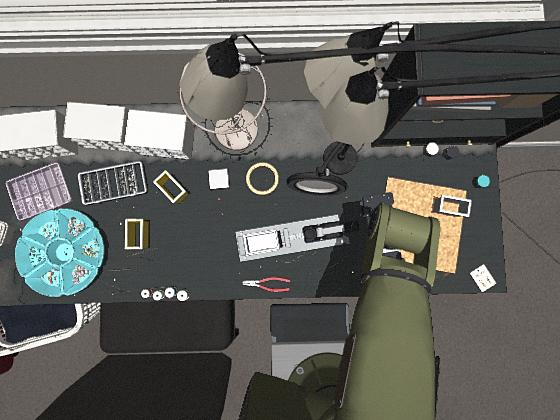

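```bash
cat > mt.py <<'E'
from h import *
W=cloud(shot('top','t_.png'));a=np.radians(-11.84);R=np.array([[np.cos(a),-np.sin(a)],[np.sin(a),np.cos(a)]])
L=(W[...,:2]-[.4878,-.2954])@R*1000;Z=W[...,2]*1000
q=(abs(L)<140).all(-1)&(Z>20)&(Z<75)
n,lab=cv2.connectedComponents(q.astype(np.uint8))
for i in range(1,n):
    p=L[lab==i]
    if len(p)>15: print(len(p),cv2.minAreaRect(p.astype(np.float32)),np.percentile(Z[lab==i],[5,50,95]))
E
python3 mt.py
```

```text
429 ((61.36572265625, -64.99581909179688), (87.75476837158203, 49.57394027709961), 89.61898040771484) [23.78076754 61.48534401 69.31668701]
```

send_rows(rows=[{"dx":10,"dy":1,"dz":0,"roll":0,"jaw":-1},{"dx":20,"dy":2,"dz":0,"roll":0,"jaw":-1},{"dx":28,"dy":3,"dz":0,"roll":0,"jaw":-1},{"dx":28,"dy":3,"dz":0,"roll":0,"jaw":-1},{"dx":28,"dy":3,"dz":0,"roll":0,"jaw":-1},{"dx":28,"dy":3,"dz":0,"roll":0,"jaw":-1},{"dx":28,"dy":3,"dz":0,"roll":0,"jaw":-1},{"dx":28,"dy":3,"dz":0,"roll":0,"jaw":-1},{"dx":28,"dy":3,"dz":0,"roll":0,"jaw":-1},{"dx":28,"dy":3,"dz":0,"roll":0,"jaw":-1},{"dx":22,"dy":2,"dz":0,"roll":0,"jaw":-1},{"dx":10,"dy":1,"dz":0,"roll":0,"jaw":-1}])

```text
time_s: 25.32
ee_pos: [0.4446, 0.1839, 0.1607]
eef_rot: [-3.141, -0.0, 1.711]
force: [0.5, -1.2, -0.7]
grip_width: 0.0939
grip_force: 0.0
```

send_rows(rows=[{"dx":0,"dy":0,"dz":0,"roll":0,"jaw":-1},{"dx":0,"dy":0,"dz":0,"roll":0,"jaw":-1},{"dx":0,"dy":0,"dz":0,"roll":0,"jaw":-1}])

```text
time_s: 25.57
ee_pos: [0.4452, 0.1806, 0.1607]
eef_rot: [-3.141, 0.0, 1.71]
force: [-0.5, 0.1, 0.2]
grip_width: 0.094
grip_force: 0.0
```

```bash
python3 - <<'E'
from h import *
o=get_obs();print(o['time_s'],o['ee_pos'],o['grip_width'])
to(C(0,26.5),.0565,98.07)
E
```

```text
25.5667 [0.44515161 0.18055216 0.16067887] 0.09399164973748932
roll -0.1 dx 0.5 dy 0.5 dz 104.2
```

send_rows(rows=[{"dx":0.5,"dy":0.5,"dz":15,"roll":0,"jaw":-1},{"dx":0,"dy":0,"dz":25,"roll":0,"jaw":-1},{"dx":0,"dy":0,"dz":25,"roll":0,"jaw":-1},{"dx":0,"dy":0,"dz":20,"roll":0,"jaw":-1},{"dx":0,"dy":0,"dz":13,"roll":0,"jaw":-1},{"dx":0,"dy":0,"dz":5,"roll":0,"jaw":-1},{"dx":0,"dy":0,"dz":0,"roll":0,"jaw":-1},{"dx":0,"dy":0,"dz":0,"roll":0,"jaw":-1},{"dx":0,"dy":0,"dz":0,"roll":0,"jaw":-1}])

```text
time_s: 26.32
ee_pos: [0.4462, 0.1819, 0.0588]
eef_rot: [3.14, -0.0, 1.71]
force: [0.9, 0.3, -0.2]
grip_width: 0.0939
grip_force: 0.0
```

send_rows(rows=[{"dx":0,"dy":0,"dz":1.5,"roll":0,"jaw":-1},{"dx":0,"dy":0,"dz":0,"roll":0,"jaw":-1},{"dx":0,"dy":0,"dz":0,"roll":0,"jaw":-1},{"dx":0,"dy":0,"dz":0,"roll":0,"jaw":-1}])

```text
time_s: 26.65
ee_pos: [0.4456, 0.182, 0.0565]
eef_rot: [3.141, -0.0, 1.711]
force: [0.1, -0.3, 0.3]
grip_width: 0.0944
grip_force: 0.0
```

send_rows(rows=[{"dx":0,"dy":0,"dz":0,"roll":0,"jaw":1},{"dx":0,"dy":0,"dz":0,"roll":0,"jaw":1},{"dx":0,"dy":0,"dz":0,"roll":0,"jaw":1},{"dx":0,"dy":0,"dz":0,"roll":0,"jaw":1},{"dx":0,"dy":0,"dz":0,"roll":0,"jaw":1},{"dx":0,"dy":0,"dz":0,"roll":0,"jaw":1},{"dx":0,"dy":0,"dz":0,"roll":0,"jaw":1},{"dx":0,"dy":0,"dz":0,"roll":0,"jaw":1}])

```text
time_s: 27.32
ee_pos: [0.4455, 0.182, 0.0562]
eef_rot: [-3.142, 0.0, 1.711]
force: [-0.1, -0.7, -0.0]
grip_width: 0.0525
grip_force: 20.0
```

send_rows(rows=[{"dx":0,"dy":0,"dz":-5,"roll":0,"jaw":1},{"dx":0,"dy":0,"dz":-10,"roll":0,"jaw":1},{"dx":0,"dy":0,"dz":-15,"roll":0,"jaw":1},{"dx":0,"dy":0,"dz":-15,"roll":0,"jaw":1},{"dx":0,"dy":0,"dz":-15,"roll":0,"jaw":1},{"dx":0,"dy":0,"dz":-15,"roll":0,"jaw":1},{"dx":0,"dy":0,"dz":-20,"roll":0,"jaw":1},{"dx":0,"dy":0,"dz":-20,"roll":0,"jaw":1},{"dx":0,"dy":0,"dz":-20,"roll":0,"jaw":1},{"dx":0,"dy":0,"dz":-10,"roll":0,"jaw":1},{"dx":-10,"dy":-1,"dz":0,"roll":0,"jaw":1},{"dx":-20,"dy":-2,"dz":0,"roll":0,"jaw":1}])

```text
time_s: 28.32
ee_pos: [0.4465, 0.1521, 0.2012]
eef_rot: [3.141, -0.0, 1.713]
force: [-0.3, -0.0, -0.3]
grip_width: 0.053
grip_force: 20.0
```

send_rows(rows=[{"dx":-28,"dy":-3,"dz":0,"roll":0,"jaw":1},{"dx":-28,"dy":-3,"dz":0,"roll":0,"jaw":1},{"dx":-28,"dy":-3,"dz":0,"roll":0,"jaw":1},{"dx":-28,"dy":-3,"dz":0,"roll":0,"jaw":1},{"dx":-28,"dy":-3,"dz":0,"roll":0,"jaw":1},{"dx":-28,"dy":-3,"dz":0,"roll":0,"jaw":1},{"dx":-28,"dy":-2,"dz":0,"roll":0,"jaw":1},{"dx":-28,"dy":-2,"dz":0,"roll":5,"jaw":1},{"dx":-20,"dy":0,"dz":0,"roll":5,"jaw":1},{"dx":-6,"dy":0,"dz":0,"roll":5,"jaw":1},{"dx":0,"dy":0,"dz":0,"roll":4.8,"jaw":1},{"dx":0,"dy":0,"dz":0,"roll":0,"jaw":1}])

```text
time_s: 29.32
ee_pos: [0.4563, -0.0999, 0.2002]
eef_rot: [-3.14, -0.0, 1.36]
force: [0.2, 0.7, -0.2]
grip_width: 0.0528
grip_force: 20.0
```

```bash
python3 - <<'E'
from h import *
o=get_obs();print(o['time_s'],o['ee_pos'],o['grip_width'],o['qpos'],o['force'])
f=to((.4161,-.3365),.09,78.2)
E
```

```text
29.3167 [ 0.45632099 -0.09986603  0.20020576] 0.05282030958634481 [-2.93847338e-01  1.20022859e-01  1.75122926e+00 -6.99281687e-05
  1.27201553e+00 -8.31158975e-02] [ 0.18031788  0.69249558 -0.16747184]
roll -0.3 dx -239.9 dy 9.0 dz 110.2
```

send_rows(rows=[{"dx":-10,"dy":0,"dz":0,"roll":-0.3,"jaw":1},{"dx":-20,"dy":1,"dz":0,"roll":0,"jaw":1},{"dx":-28,"dy":1,"dz":0,"roll":0,"jaw":1},{"dx":-28,"dy":1,"dz":0,"roll":0,"jaw":1},{"dx":-28,"dy":1,"dz":0,"roll":0,"jaw":1},{"dx":-28,"dy":1,"dz":0,"roll":0,"jaw":1},{"dx":-28,"dy":1,"dz":10,"roll":0,"jaw":1},{"dx":-28,"dy":1,"dz":20,"roll":0,"jaw":1},{"dx":-22,"dy":1,"dz":20,"roll":0,"jaw":1},{"dx":-14,"dy":1,"dz":25,"roll":0,"jaw":1},{"dx":-6,"dy":0,"dz":25,"roll":0,"jaw":1},{"dx":0,"dy":0,"dz":10,"roll":0,"jaw":1}])

```text
time_s: 30.32
ee_pos: [0.4162, -0.3359, 0.0875]
eef_rot: [-3.137, -0.002, 1.372]
force: [-1.0, 0.2, -0.1]
grip_width: 0.0526
grip_force: 20.0
```

send_rows(rows=[{"dx":0,"dy":0,"dz":15,"roll":0,"jaw":1},{"dx":0,"dy":0,"dz":13,"roll":0,"jaw":1},{"dx":0,"dy":0,"dz":5,"roll":0,"jaw":1},{"dx":0,"dy":0,"dz":2,"roll":0,"jaw":1},{"dx":0,"dy":0,"dz":0,"roll":0,"jaw":1},{"dx":0,"dy":0,"dz":0,"roll":0,"jaw":1},{"dx":0,"dy":0,"dz":0,"roll":0,"jaw":1}])

```text
time_s: 30.9
ee_pos: [0.4185, -0.3361, 0.0571]
eef_rot: [3.14, 0.001, 1.371]
force: [0.4, -0.1, 0.3]
grip_width: 0.0527
grip_force: 20.0
```

send_rows(rows=[{"dx":0,"dy":0,"dz":3.5,"roll":0,"jaw":1},{"dx":0,"dy":0,"dz":1,"roll":0,"jaw":1},{"dx":0,"dy":0,"dz":0,"roll":0,"jaw":1},{"dx":0,"dy":0,"dz":0,"roll":0,"jaw":1},{"dx":0,"dy":0,"dz":0,"roll":0,"jaw":1}])

```text
time_s: 31.32
ee_pos: [0.4181, -0.336, 0.0518]
eef_rot: [3.142, 0.0, 1.371]
force: [-0.8, -0.2, -0.2]
grip_width: 0.0527
grip_force: 20.0
```

send_rows(rows=[{"dx":0,"dy":0,"dz":0.5,"roll":0,"jaw":1},{"dx":0,"dy":0,"dz":0,"roll":0,"jaw":1},{"dx":0,"dy":0,"dz":0,"roll":0,"jaw":1}])

```text
time_s: 31.57
ee_pos: [0.4181, -0.336, 0.0513]
eef_rot: [3.142, 0.0, 1.371]
force: [-0.1, 0.0, -0.8]
grip_width: 0.0528
grip_force: 20.0
```

send_rows(rows=[{"dx":0,"dy":0,"dz":0.6,"roll":0,"jaw":1},{"dx":0,"dy":0,"dz":0,"roll":0,"jaw":1},{"dx":0,"dy":0,"dz":0,"roll":0,"jaw":1}])

```text
time_s: 31.82
ee_pos: [0.4181, -0.336, 0.0512]
eef_rot: [3.141, 0.0, 1.371]
force: [-2.5, 1.8, 6.4]
grip_width: 0.0524
grip_force: 20.0
```

send_rows(rows=[{"dx":0,"dy":0,"dz":0,"roll":0,"jaw":-1},{"dx":0,"dy":0,"dz":0,"roll":0,"jaw":-1},{"dx":0,"dy":0,"dz":0,"roll":0,"jaw":-1},{"dx":0,"dy":0,"dz":0,"roll":0,"jaw":-1},{"dx":0,"dy":0,"dz":-15,"roll":0,"jaw":-1},{"dx":0,"dy":0,"dz":-30,"roll":0,"jaw":-1},{"dx":0,"dy":0,"dz":-30,"roll":0,"jaw":-1},{"dx":0,"dy":0,"dz":-30,"roll":0,"jaw":-1},{"dx":20,"dy":0,"dz":-5,"roll":0,"jaw":-1},{"dx":28,"dy":-1,"dz":0,"roll":0,"jaw":1},{"dx":28,"dy":-1,"dz":0,"roll":0,"jaw":1},{"dx":28,"dy":-1,"dz":0,"roll":0,"jaw":1}], force=40)

```text
time_s: 32.82
ee_pos: [0.4358, -0.2324, 0.1607]
eef_rot: [3.141, 0.0, 1.37]
force: [0.8, -0.6, -0.1]
grip_width: 0.0777
grip_force: 0.0
```

send_rows(rows=[{"dx":28,"dy":0,"dz":0,"roll":0,"jaw":1},{"dx":28,"dy":0,"dz":0,"roll":0,"jaw":1},{"dx":28,"dy":0,"dz":0,"roll":0,"jaw":1},{"dx":28,"dy":0,"dz":0,"roll":-5,"jaw":1},{"dx":20,"dy":0,"dz":0,"roll":-5,"jaw":1},{"dx":20,"dy":0,"dz":0,"roll":-5,"jaw":1},{"dx":10,"dy":0,"dz":0,"roll":-4.5,"jaw":1},{"dx":0,"dy":0,"dz":0,"roll":0,"jaw":1},{"dx":0,"dy":0,"dz":0,"roll":0,"jaw":1}])

```text
time_s: 33.57
ee_pos: [0.4603, -0.0738, 0.1607]
eef_rot: [3.141, 0.0, 1.709]
force: [-0.3, 0.8, -0.5]
grip_width: 0.0176
grip_force: 0.0
```

```bash
python3 mt.py; python3 - <<'E'
from h import *
o=get_obs();print(o['time_s'],o['ee_pos'],o['grip_width'])
to(C(0,-108),.125,98.07)
E
```

```text
430 ((61.62110900878906, -64.25428009033203), (85.41559600830078, 49.8480224609375), 89.81257629394531) [23.95594684 62.38023813 69.33997009]
325 ((-60.585548400878906, -55.17234802246094), (53.15689468383789, 90.67162322998047), 0.42447417974472046) [23.14641122 50.91398752 59.95167631]
33.6167 [ 0.46034053 -0.07424197  0.16066939] 0.013539909966149306
roll -0.2 dx 120.4 dy 21.2 dz 35.7
```

send_rows(rows=[{"dx":10,"dy":2,"dz":0,"roll":0,"jaw":1},{"dx":22,"dy":4,"dz":0,"roll":0,"jaw":1},{"dx":28,"dy":5,"dz":0,"roll":0,"jaw":1},{"dx":28,"dy":5,"dz":0,"roll":0,"jaw":1},{"dx":22,"dy":4,"dz":10,"roll":0,"jaw":1},{"dx":10,"dy":1,"dz":20,"roll":0,"jaw":1},{"dx":0,"dy":0,"dz":15,"roll":0,"jaw":1},{"dx":0,"dy":0,"dz":0,"roll":0,"jaw":1},{"dx":0,"dy":0,"dz":0,"roll":0,"jaw":1}])

```text
time_s: 34.37
ee_pos: [0.4642, 0.0478, 0.1156]
eef_rot: [-3.14, -0.0, 1.709]
force: [0.4, 1.2, 0.3]
grip_width: 0.0004
grip_force: 0.0
```

```bash
python3 - <<'E'
from h import *
o=get_obs();print(o['time_s'],o['ee_pos'],o['grip_width'],o['force'])
to(C(0,-108),.09,98.07)
E
```

```text
34.3667 [0.46417727 0.04781248 0.11555459] 0.00044878585819028765 [0.37903636 1.21646017 0.29508803]
roll -0.1 dx 0.1 dy 0.3 dz 25.6
```

send_rows(rows=[{"dx":0,"dy":0,"dz":10,"roll":0,"jaw":1},{"dx":0,"dy":0,"dz":8,"roll":0,"jaw":1},{"dx":0,"dy":0,"dz":5,"roll":0,"jaw":1},{"dx":0,"dy":0,"dz":2,"roll":0,"jaw":1},{"dx":0,"dy":0,"dz":0,"roll":0,"jaw":1},{"dx":0,"dy":0,"dz":0,"roll":0,"jaw":1},{"dx":0,"dy":0,"dz":0,"roll":0,"jaw":1},{"dx":0,"dy":0,"dz":0,"roll":0,"jaw":1},{"dx":0,"dy":0,"dz":0,"roll":0,"jaw":1},{"dx":0,"dy":0,"dz":0,"roll":0,"jaw":1}])

```text
time_s: 35.2
ee_pos: [0.465, 0.0476, 0.0912]
eef_rot: [3.14, 0.0, 1.71]
force: [-0.4, -0.5, 8.0]
grip_width: 0.0004
grip_force: 4.0
```

send_rows(rows=[{"dx":0,"dy":0,"dz":1,"roll":0,"jaw":1},{"dx":0,"dy":0,"dz":0,"roll":0,"jaw":1},{"dx":0,"dy":0,"dz":0,"roll":0,"jaw":1},{"dx":0,"dy":0,"dz":0,"roll":0,"jaw":1},{"dx":0,"dy":0,"dz":0,"roll":0,"jaw":1},{"dx":0,"dy":0,"dz":0,"roll":0,"jaw":1},{"dx":0,"dy":0,"dz":0,"roll":0,"jaw":1},{"dx":0,"dy":0,"dz":-15,"roll":0,"jaw":1},{"dx":0,"dy":0,"dz":-25,"roll":0,"jaw":1},{"dx":-20,"dy":0,"dz":-30,"roll":0,"jaw":1},{"dx":-30,"dy":0,"dz":0,"roll":0,"jaw":-1},{"dx":-30,"dy":0,"dz":0,"roll":0,"jaw":-1}])

```text
time_s: 36.2
ee_pos: [0.4762, -0.0323, 0.1612]
eef_rot: [3.138, 0.001, 1.712]
force: [-0.3, -0.3, -0.4]
grip_width: 0.0102
grip_force: 0.0
```

send_rows(rows=[{"dx":-30,"dy":0,"dz":0,"roll":0,"jaw":-1},{"dx":0,"dy":0,"dz":0,"roll":0,"jaw":-1},{"dx":0,"dy":0,"dz":0,"roll":0,"jaw":-1},{"dx":0,"dy":0,"dz":0,"roll":0,"jaw":-1}])

```text
time_s: 36.53
ee_pos: [0.4795, -0.0608, 0.1594]
eef_rot: [-3.141, -0.0, 1.71]
force: [-0.1, 0.1, -0.4]
grip_width: 0.0372
grip_force: 0.0
```

```bash
python3 st.py; python3 - <<'E'
from h import *
I=cv2.imread('pics/t_.png');cv2.imwrite('pics/c4.png',cv2.resize(I[150:290,165:365],None,fx=4,fy=4,interpolation=cv2.INTER_CUBIC))
to(C(0,27),.16,98.07)
E
```

```text
36.5333 [ 0.4794883  -0.06082477  0.15935327] [-0.06100542  0.05236568 -0.36759407]
jaw 157 [-27.8 -93.8] [ 28.1 -53.7] ((0.4054679870605469, -73.96415710449219), (39.94673156738281, 55.822120666503906), 88.7012710571289)
tin 52 [-30.4 -21.7] [29.7 67.6] ((-0.3349456787109375, 22.969289779663086), (60.05472946166992, 89.3719253540039), 0.051359862089157104)
rimsAB 3 [-29.5 -19.9] [12.1 38.5] ((-11.963909149169922, 6.988765716552734), (7.981459140777588, 71.635986328125), 35.47925567626953)
roll -0.0 dx 244.5 dy 0.3 dz -0.5
```

View pics/c4.png

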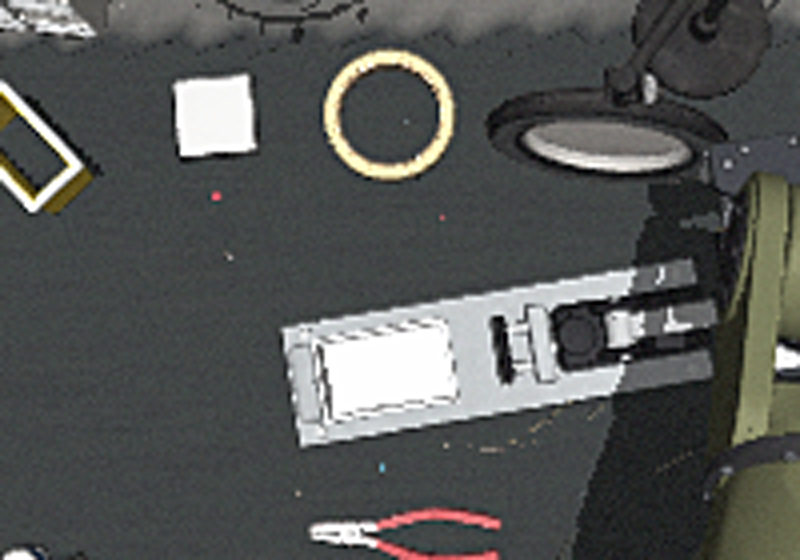

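send_rows(rows=[{"dx":15,"dy":0,"dz":0,"roll":0,"jaw":-1},{"dx":28,"dy":0,"dz":0,"roll":0,"jaw":-1},{"dx":28,"dy":0,"dz":0,"roll":0,"jaw":-1},{"dx":28,"dy":0,"dz":0,"roll":0,"jaw":-1},{"dx":28,"dy":0,"dz":0,"roll":0,"jaw":-1},{"dx":28,"dy":0,"dz":0,"roll":0,"jaw":-1},{"dx":28,"dy":0,"dz":0,"roll":0,"jaw":-1},{"dx":28,"dy":0,"dz":0,"roll":0,"jaw":-1},{"dx":22,"dy":0,"dz":0,"roll":0,"jaw":-1},{"dx":11,"dy":0,"dz":0,"roll":0,"jaw":-1},{"dx":0,"dy":0,"dz":0,"roll":0,"jaw":-1},{"dx":0,"dy":0,"dz":0,"roll":0,"jaw":-1}], force=20)

```text
time_s: 37.58
ee_pos: [0.4454, 0.1807, 0.1596]
eef_rot: [-3.141, 0.0, 1.712]
force: [-0.3, 0.0, -0.5]
grip_width: 0.0939
grip_force: 0.0
```

```bash
python3 - <<'E'
from h import *
o=get_obs();print(o['time_s'],o['ee_pos'],o['grip_width'],o['force'])
to(C(0,26.5),.0265,98.07)
E
```

```text
37.5833 [0.44539941 0.18069622 0.15955203] 0.09387686887073872 [-3.03743416e-01  1.36890079e-04 -5.42007841e-01]
roll 0.0 dx 0.4 dy 0.2 dz 133.1
```

send_rows(rows=[{"dx":0,"dy":0,"dz":15,"roll":0,"jaw":-1},{"dx":0,"dy":0,"dz":30,"roll":0,"jaw":-1},{"dx":0,"dy":0,"dz":30,"roll":0,"jaw":-1},{"dx":0,"dy":0,"dz":30,"roll":0,"jaw":-1},{"dx":0,"dy":0,"dz":20,"roll":0,"jaw":-1},{"dx":0,"dy":0,"dz":8,"roll":0,"jaw":-1},{"dx":0,"dy":0,"dz":0,"roll":0,"jaw":-1},{"dx":0,"dy":0,"dz":0,"roll":0,"jaw":1},{"dx":0,"dy":0,"dz":0,"roll":0,"jaw":1},{"dx":0,"dy":0,"dz":0,"roll":0,"jaw":1},{"dx":0,"dy":0,"dz":0,"roll":0,"jaw":1},{"dx":0,"dy":0,"dz":0,"roll":0,"jaw":1}])

```text
time_s: 38.58
ee_pos: [0.4459, 0.1807, 0.0273]
eef_rot: [3.14, -0.0, 1.711]
force: [-0.0, 0.2, 0.1]
grip_width: 0.0642
grip_force: 0.0
```

send_rows(rows=[{"dx":0,"dy":0,"dz":0,"roll":0,"jaw":1},{"dx":0,"dy":0,"dz":0,"roll":0,"jaw":1},{"dx":0,"dy":0,"dz":0,"roll":0,"jaw":1}])

```text
time_s: 38.83
ee_pos: [0.4458, 0.1807, 0.0271]
eef_rot: [3.141, -0.0, 1.711]
force: [-1.5, -1.5, 6.2]
grip_width: 0.0602
grip_force: 20.0
```

send_rows(rows=[{"dx":0,"dy":0,"dz":-5,"roll":0,"jaw":1},{"dx":0,"dy":0,"dz":-15,"roll":0,"jaw":1},{"dx":0,"dy":0,"dz":-25,"roll":0,"jaw":1},{"dx":0,"dy":0,"dz":-30,"roll":0,"jaw":1},{"dx":0,"dy":0,"dz":-30,"roll":0,"jaw":1},{"dx":0,"dy":0,"dz":-30,"roll":0,"jaw":1},{"dx":0,"dy":0,"dz":-15,"roll":0,"jaw":1},{"dx":0,"dy":0,"dz":0,"roll":0,"jaw":1}])

```text
time_s: 39.5
ee_pos: [0.4467, 0.181, 0.18]
eef_rot: [3.136, -0.001, 1.711]
force: [1.4, 0.5, -2.0]
grip_width: 0.0602
grip_force: 20.0
```

send_rows(rows=[{"dx":-10,"dy":-1,"dz":0,"roll":0,"jaw":1},{"dx":-20,"dy":-2,"dz":0,"roll":0,"jaw":1},{"dx":-28,"dy":-3,"dz":0,"roll":0,"jaw":1},{"dx":-28,"dy":-3,"dz":0,"roll":0,"jaw":1},{"dx":-28,"dy":-3,"dz":0,"roll":0,"jaw":1},{"dx":-28,"dy":-3,"dz":0,"roll":0,"jaw":1},{"dx":-28,"dy":-3,"dz":0,"roll":0,"jaw":1},{"dx":-28,"dy":-3,"dz":0,"roll":0,"jaw":1},{"dx":-28,"dy":-2,"dz":0,"roll":0,"jaw":1},{"dx":-28,"dy":-2,"dz":0,"roll":0,"jaw":1},{"dx":-20,"dy":0,"dz":0,"roll":5,"jaw":1},{"dx":-6,"dy":0,"dz":0,"roll":5,"jaw":1}])

```text
time_s: 40.5
ee_pos: [0.4584, -0.103, 0.1746]
eef_rot: [-3.138, -0.0, 1.53]
force: [-0.3, 1.6, -2.0]
grip_width: 0.0597
grip_force: 20.0
```

send_rows(rows=[{"dx":0,"dy":0,"dz":0,"roll":5,"jaw":1},{"dx":0,"dy":0,"dz":0,"roll":4.9,"jaw":1},{"dx":0,"dy":0,"dz":0,"roll":0,"jaw":1},{"dx":0,"dy":0,"dz":0,"roll":0,"jaw":1}])

```text
time_s: 40.83
ee_pos: [0.4586, -0.1004, 0.1752]
eef_rot: [-3.139, -0.0, 1.366]
force: [0.4, -0.9, -1.6]
grip_width: 0.0599
grip_force: 20.0
```

```bash
python3 - <<'E'
from h import *
o=get_obs();print(o['time_s'],o['ee_pos'],o['grip_width'],o['force'])
to((.5003,-.2367),.0265,78.2)
E
```

```text
40.8333 [ 0.45864123 -0.10038509  0.17524895] 0.059854326491237626 [ 0.41205814 -0.89580304 -1.5934241 ]
roll 0.1 dx -124.9 dy 68.7 dz 148.7
```

send_rows(rows=[{"dx":-10,"dy":5,"dz":0,"roll":0,"jaw":1},{"dx":-20,"dy":11,"dz":0,"roll":0,"jaw":1},{"dx":-25,"dy":14,"dz":0,"roll":0,"jaw":1},{"dx":-25,"dy":14,"dz":0,"roll":0,"jaw":1},{"dx":-25,"dy":14,"dz":0,"roll":0,"jaw":1},{"dx":-15,"dy":8,"dz":10,"roll":0,"jaw":1},{"dx":-5,"dy":2.7,"dz":25,"roll":0,"jaw":1},{"dx":0,"dy":0,"dz":30,"roll":0,"jaw":1},{"dx":0,"dy":0,"dz":30,"roll":0,"jaw":1},{"dx":0,"dy":0,"dz":25,"roll":0,"jaw":1},{"dx":0,"dy":0,"dz":15,"roll":0,"jaw":1},{"dx":0,"dy":0,"dz":8,"roll":0,"jaw":1}])

```text
time_s: 41.83
ee_pos: [0.4997, -0.2367, 0.0309]
eef_rot: [-3.138, -0.001, 1.366]
force: [-0.5, -0.0, -1.0]
grip_width: 0.0602
grip_force: 20.0
```

send_rows(rows=[{"dx":0,"dy":0,"dz":3,"roll":0,"jaw":1},{"dx":0,"dy":0,"dz":0,"roll":0,"jaw":1},{"dx":0,"dy":0,"dz":0,"roll":0,"jaw":1},{"dx":0,"dy":0,"dz":0,"roll":0,"jaw":1}])

```text
time_s: 42.17
ee_pos: [0.5015, -0.237, 0.0318]
eef_rot: [3.14, 0.001, 1.364]
force: [0.4, 0.9, -2.3]
grip_width: 0.0599
grip_force: 20.0
```

send_rows(rows=[{"dx":0,"dy":0,"dz":4.5,"roll":0,"jaw":1},{"dx":0,"dy":0,"dz":1.5,"roll":0,"jaw":1},{"dx":0,"dy":0,"dz":0,"roll":0,"jaw":1},{"dx":0,"dy":0,"dz":0,"roll":0,"jaw":1},{"dx":0,"dy":0,"dz":0,"roll":0,"jaw":1}])

```text
time_s: 42.58
ee_pos: [0.5012, -0.2368, 0.025]
eef_rot: [3.141, 0.0, 1.364]
force: [-0.8, 0.2, 5.2]
grip_width: 0.0597
grip_force: 20.0
```

send_rows(rows=[{"dx":0,"dy":0,"dz":0.5,"roll":0,"jaw":1},{"dx":0,"dy":0,"dz":0,"roll":0,"jaw":1},{"dx":0,"dy":0,"dz":0,"roll":0,"jaw":1}])

```text
time_s: 42.83
ee_pos: [0.5012, -0.2367, 0.025]
eef_rot: [3.141, 0.0, 1.364]
force: [-4.6, 2.0, 11.8]
grip_width: 0.0599
grip_force: 20.0
```

send_rows(rows=[{"dx":0,"dy":0,"dz":-0.5,"roll":0,"jaw":-1},{"dx":0,"dy":0,"dz":0,"roll":0,"jaw":-1},{"dx":0,"dy":0,"dz":0,"roll":0,"jaw":-1},{"dx":0,"dy":0,"dz":0,"roll":0,"jaw":-1},{"dx":0,"dy":0,"dz":0,"roll":0,"jaw":-1},{"dx":0,"dy":0,"dz":-10,"roll":0,"jaw":-1},{"dx":0,"dy":0,"dz":-30,"roll":0,"jaw":-1},{"dx":0,"dy":0,"dz":-35,"roll":0,"jaw":-1},{"dx":0,"dy":0,"dz":-35,"roll":0,"jaw":-1},{"dx":0,"dy":0,"dz":-35,"roll":0,"jaw":-1},{"dx":15,"dy":-12,"dz":-15,"roll":0,"jaw":-1},{"dx":28,"dy":-20,"dz":0,"roll":0,"jaw":-1}])

```text
time_s: 43.83
ee_pos: [0.4798, -0.1896, 0.189]
eef_rot: [3.135, 0.002, 1.361]
force: [0.6, 0.4, -0.4]
grip_width: 0.0943
grip_force: 0.0
```

send_rows(rows=[{"dx":28,"dy":-18,"dz":0,"roll":0,"jaw":-1},{"dx":28,"dy":-10,"dz":0,"roll":0,"jaw":-1},{"dx":28,"dy":0,"dz":0,"roll":0,"jaw":-1},{"dx":28,"dy":0,"dz":0,"roll":0,"jaw":-1},{"dx":28,"dy":0,"dz":0,"roll":0,"jaw":-1},{"dx":28,"dy":0,"dz":0,"roll":0,"jaw":-1},{"dx":15,"dy":0,"dz":0,"roll":0,"jaw":-1},{"dx":0,"dy":0,"dz":0,"roll":0,"jaw":-1},{"dx":0,"dy":0,"dz":0,"roll":0,"jaw":-1},{"dx":0,"dy":0,"dz":0,"roll":0,"jaw":-1}])

```text
time_s: 44.67
ee_pos: [0.4886, -0.0038, 0.185]
eef_rot: [3.141, 0.0, 1.363]
force: [0.2, 0.2, 0.4]
grip_width: 0.0939
grip_force: 0.0
```

```bash
python3 mt.py; python3 -c "
from h import *
o=get_obs();print(o['time_s'],o['ee_pos'],o['force'])"
```

```text
432 ((61.514617919921875, -65.07780456542969), (49.83790588378906, 86.4724349975586), 0.7388295531272888) [23.25706916 61.17814968 69.05037972]
303 ((0.009124755859375, 60.5727653503418), (60.22419357299805, 97.61833953857422), 0.3988030254840851) [22.64841495 42.92346733 52.52785434]
320 ((-60.75476837158203, -54.770687103271484), (52.86734390258789, 90.34132385253906), 0.4895215928554535) [23.6319607  51.77393486 60.15115518]
44.7167 [ 0.48861916 -0.00397576  0.18490736] [-0.09276226  0.06067301  0.08486095]
```

View pics/t_.png

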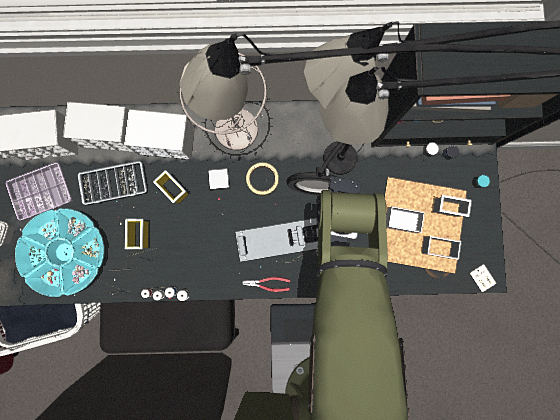

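```bash
python3 -c "
from station import *
print(hand_in())"
```

```text
the job is handed in; nothing more can be done
None
```

The job is handed in. Only cutters B and A were in the tin; I clamped it, stood B and then A on the mat, opened the jaw with the release, and stood the empty tin clear of both (simulation time about 45 s). The last camera view shows all three on the mat and the tape roll and bench block untouched.

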